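# Check a dry bath's lid seal, then hold the lid open at the set angle

## Task

Check the bath's lid seal: take the pen probe from its rest and run its tip slowly (about 3 to 5 cm/s), in or just above the seam, along the lid's right-hand seam (seen from the robot) from the front end to the hinge end, then stand the probe back in its rest and let go of it, the lid staying shut all this while. Then lift the lid gently by its handle until it is tilted in line with the setting arm beside it, and finish while holding it there in the gripper: it falls if let go. Do not shift the setting arm or disturb the other things on the bench.

Things in the scene. Friction and masses are not known exactly. Their poses are not given: they have to be found in the camera images.
- bath: (lengths here and below in mm) fixed steel dry bath, 220 (x) x 320 (y) x 100 tall; origin at the centre of its underside, x from its front (controls, robot side) to the hinge side, y to its left, z up. Its top is flat at z = 100; the lid, 162 x 228, lies flush in it, hinged along y at x = 81, z = 100. Above the top stand only the lid handle (51 high) and the setting arm (up to 150 high)
- lid_handle (a point): centre of the lid's round handle bar: 12 diameter, 100 long between its two upright posts, along the bath's y, 45 above the lid's top face and 145 from the hinge line. Axes as the bath's when shut; they turn with the lid
- lid_edge (a point): the lid's upper front left corner: x = -160, y = +114, z = 0 from the middle of the hinge line in lid axes. Its x axis lies along the lid, towards the hinge
- lid (a joint): lid angle in rad: 0 shut (level), grows as the front edge rises, stops at 1.4. Starts shut; 0.45 to 0.8 kg, swings freely and falls shut when let go
- setting_tip (a point): centre of the 26 wide disc at the free end of the setting arm, a slim dark steel bar 10 thick beside the lid's left edge (bath y = 135), pivoted on the lid's hinge line, disc 160 from it. Its x axis lies along the arm, towards the hinge. The arm stays where it was set
- setting (a joint): angle of the setting arm in rad, measured as the lid's: the lid is at the mark when both angles are equal (the lid's top face in line with the arm's upper edge, seen from the side). Stiff; must not be moved. Set between 0.5 and 0.95
- rest: fixed white block 70 x 70 x 85 tall, origin at the centre of its underside; in its top an upright hole, 25 diameter and 80 deep, in which the probe's stem hangs
- probe: loose pen probe standing upright in the rest, 60 to 130 g, origin on its axis at the underside of its black flange, z up. Flange 38 diameter, 7 thick, rests on the block's top; above it a round grey grip 22 diameter from z = 7 to z = 87; below it a steel stem 8 diameter ending in a point at z = -70
- probe_tip (a point): point of the probe's stem, on its axis 70 below the body's origin
- seam0 (a point): point 0 of 5 on the lid's right-hand seam (the straight 8 wide, 8 deep gap beside the lid, on the side away from the setting arm), at the height of the top face, 30 apart in a line: bath x = -75, y = -118, z = 100 (front end)
- seam1 (a point): point 1 of 5 on the lid's right-hand seam (the straight 8 wide, 8 deep gap beside the lid, on the side away from the setting arm), at the height of the top face, 30 apart in a line: bath x = -45, y = -118, z = 100
- seam2 (a point): point 2 of 5 on the lid's right-hand seam (the straight 8 wide, 8 deep gap beside the lid, on the side away from the setting arm), at the height of the top face, 30 apart in a line: bath x = -15, y = -118, z = 100
- seam3 (a point): point 3 of 5 on the lid's right-hand seam (the straight 8 wide, 8 deep gap beside the lid, on the side away from the setting arm), at the height of the top face, 30 apart in a line: bath x = 15, y = -118, z = 100
- seam4 (a point): point 4 of 5 on the lid's right-hand seam (the straight 8 wide, 8 deep gap beside the lid, on the side away from the setting arm), at the height of the top face, 30 apart in a line: bath x = 45, y = -118, z = 100 (hinge end)
- amber: bystander, leave alone: brown glass reagent bottle with a black cap, 60 across, 120 tall, left of the bath; origin at the centre of its underside
- vial: bystander, leave alone: small glass vial, 28 across, 50 tall, between bath and rest, to their rear; origin at the centre of its underside
- pot: bystander, leave alone: low white plastic jar, 44 across, 45 tall, in front of the bath on the right; origin at the centre of its underside
- tipbox: bystander, leave alone: flat red box 80 x 120 x 50 tall, at the right; origin at the centre of its underside
- beaker: bystander, leave alone: glass beaker, 70 across, 90 tall, at the left; origin at the centre of its underside
- carton: bystander, leave alone: blue box 70 x 110 x 60 tall, at the left; origin at the centre of its underside
There are look-alikes about, which are no part of the job. What is shaped like the probe but purple or turquoise is not meant. What is shaped like the rest but green is not meant.

How it is judged:
By the outcome, as a careful person would: the job done as asked, in the order asked, and still so for the second after the job is handed in, while the arm keeps its last pose, push and grip.
It also fails if it takes over 69 s, if anything falls off the work surface, if the arm or the gripper's body presses on something with over 40 N, if the wrist force passes 120 N, or if a joint passes its speed limit or range.

## Robot

A 7-joint arm with a two-finger parallel gripper is mounted at the origin on the work surface. World frame = base frame: x ahead of the robot, y to its left, z up, the work surface at z = 0. Lengths are in m, angles in rad, forces in N, time in s.
With the tool pointing down it reaches from about 0.425 to 0.95 m from the base axis. Payload 4.7 kg.
Tool frame: the origin (TCP) lies where the fingers leave the gripper's body, on its centre line; the fingertips stand 73 mm ahead of it and the grasp point (between the pads) lies 54 mm ahead of it (grip_point_offset is the distance from the TCP to the grasp point, in m); y points along the fingers, x is the direction in which the jaws open and shut, and the axes are right-handed (so a half turn about y gives the same grasp; the last joint's range is limited). The gripper opens to 85 mm and grips with 20 to 120 N. Pads are 22 mm wide; open, the fingers measure 114 mm over their backs; the gripper's body (76 mm by 85 mm) begins 54 mm behind the grasp point. The pads swing forward as they close: fully open they stand 13 mm farther back than shut.
Start: joints at [1.232, 0.469, -0.049, 1.532, 0.024, 1.141, -0.082], TCP at [0.206, -0.643, 0.304] pointing down, gripper open.
Joint ranges: [-2.59, 2.59], [-0.33, 1.99], [-1.39, 1.29], [0.1, 2.45], [-1.04, 4.18], [0.21, 1.99], [-2.66, 2.66]. Speed limits (rad/s): [2.57, 2.57, 3.14, 3.14, 3.14, 3.14, 3.14].

## Interface

Orientations are given as a rotation vector (axis times angle).
In Python, from rig import observe, grab_frame, job_done, grip_point_offset gives the robot as it stands.
- The arm moves only by the tool servo_tool, never from a script. Its argument "moves" is a list of rows, each an object of numbers: "dx", "dy", "dz": the shift along the tool's x, y, z scaled (see below); "wx", "wy", "wz": the turn, a rotation vector about the tool's x, y, z scaled (see below); "jaw": the opening, from 0 (shut) to 1 (fully open). In form: [{"dx": .., "dy": .., "dz": .., "wx": .., "wy": .., "wz": .., "jaw": ..}, ...]. A call has exactly 8 rows; each row is the pose to reach, as a shift and turn from the pose commanded when the call began, along the tool's axes at that moment; what a row does not reach only later rows make up. The controller multiplies each number of a shift by 100 mm and each number of a turn by 90 degrees. A row lasts 1/10 s, in which the tool goes at most 50 mm and 8.59 degrees, less where a joint would pass 70% of its speed; a pose out of reach is approached as far as the arm can. A call with a number of a shift or a turn outside -1 to 1 is refused whole. A call with a gripper value outside its range is refused whole. The fingers move at their own pace and stop on an object; "grip_force" is the grip in N (left out, the last holds). Time passes only in rows, so rows that repeat a pose let the fingers close, or fill a call up. It gives the time, the measured TCP pose, the force and the opening at its end, in the units of the state.
- observe(): the state, without advancing time (a new reading comes with each control period).
- grab_frame(name): name is "side" or "top"; returns a dict with "image" (420x560x3 uint8, blue, green, red), "mtx" (3x3 intrinsics, pixels), "pose" (4x4, takes a point from camera to world coordinates). Camera axes: x right, y up, looking along -z (the intrinsics and any distortion apply to the point x, -y, -z); pixel columns grow to the right and rows downward; lengths in m; the calibration is good to about 2 mm. A picture is of the moment at which its call begins. There is no depth.
- job_done(): hands the job in, once; it reports no verdict.
The state is a dict: "time_s": time; "q": joint angles; "joint_velocities": joint speeds; "joint_efforts": joint torques, N m; "position": TCP position; "tool_rot": TCP orientation; "contact_force": force on the tool from outside, world axes, zero at the start; "torque": the same for the moment, N m; "width": opening from 0.0 (shut) to 1.0 (fully open).
Only numpy, scipy, OpenCV 4.12 (cv2) and the standard library are available. Lean on these libraries where they do the work, as an engineer would, in place of code of your own. Each camera call takes 0.05 s, during which the arm holds its last target.

## Working session

There is one attempt and no reset: what is moved stays moved. The work goes in short steps, Python scripts to look and compute and a tool call to move; the robot and the scene stay as the last step left them, time stands still between calls to the robot, and variables do not carry over. Pictures are saved under pics/ and viewed, and the job is handed in when it is done.

Besides the shell and the picture viewer there is one more tool, called after "Emit:" as a command line: name --argument value ..., lists and objects as JSON in quotes. servo_tool: Moves the arm, as the interface text tells. Shifts and turns lie within -1 to 1; 1 stands for 100 mm of shift or 90 degrees of turn. Its arguments: {"type":"object","properties":{"moves":{"type":"array"},"grip_force":{"type":"number"}},"required":["moves"]}

```bash
ls; mkdir -p pics; python3 - <<'E'
from rig import *
import cv2
print(observe()); print(grip_point_offset)
for n in("side","top"):
    f=grab_frame(n); cv2.imwrite(f"pics/{n}0.png",f["image"]); print(n,f["mtx"].tolist(),f["pose"].round(4).tolist(),[k for k in f])
E
```

```text
pics
{'time_s': 0.0, 'q': array([ 1.23209604,  0.46946827, -0.0485734 ,  1.53371437,  0.02410886,
        1.14103025, -0.08230852]), 'joint_velocities': array([ 0.00030497, -0.0012421 , -0.00048029, -0.00139271, -0.00027416,
        0.00018612,  0.00063206]), 'joint_efforts': array([ 2.64193250e-04, -5.10304964e+01, -4.64405143e-02, -2.37711078e+01,
        1.06549374e-02,  7.47526414e-03, -1.09034292e-05]), 'position': array([ 0.20564749, -0.64243082,  0.30283449]), 'tool_rot': array([-1.33882901,  0.97925974, -0.97644458]), 'contact_force': array([ 0.33760972, -0.30143949, -1.41397364]), 'torque': array([-0.04406382, -0.01479954, -0.02059341]), 'width': 0.9991738596481303}
0.0539
side [[388.5797029583331, 0.0, 278.89309593646186], [0.0, 388.5797029583331, 210.12649764083912], [0.0, 0.0, 1.0]] [[0.6842, 0.3614, -0.6335, -0.2995], [-0.7293, 0.3384, -0.5947, -0.8095], [-0.0006, 0.8689, 0.4951, 0.761], [0.0, 0.0, 0.0, 1.0]] ['image', 'mtx', 'pose']
top [[427.7924396481287, 0.0, 276.32158458571], [0.0, 427.7924396481287, 210.87132500777835], [0.0, 0.0, 1.0]] [[-0.0339, 0.9796, -0.1982, 0.1944], [-0.9994, -0.0323, 0.0112, -0.004], [0.0045, 0.1985, 0.9801, 1.6071], [0.0, 0.0, 0.0, 1.0]] ['image', 'mtx', 'pose']
```

View pics/side0.png

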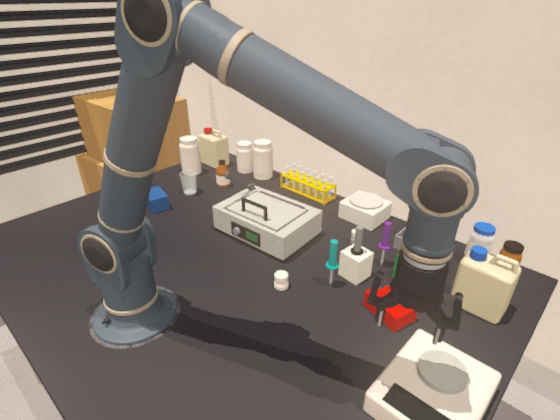

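View pics/top0.png

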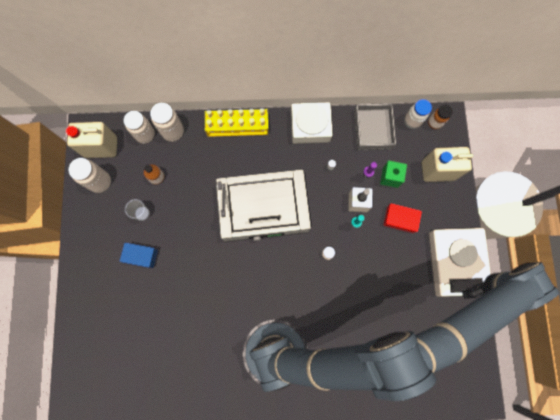

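```bash
python3 - <<'E'
import cv2
for n in("side","top"):
    im=cv2.imread(f"pics/{n}0.png")
    a=im[60:360,100:500] if n=="side" else im[30:330,100:500]
    cv2.imwrite(f"pics/{n}0z.png",cv2.resize(a,None,fx=2,fy=2,interpolation=cv2.INTER_CUBIC))
E
```

```text
(no output)
```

View pics/side0z.png

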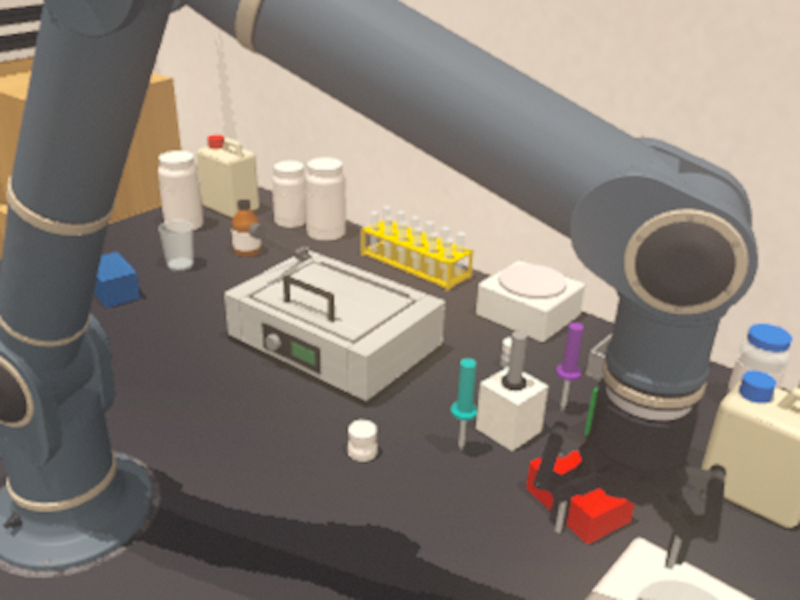

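View pics/top0z.png

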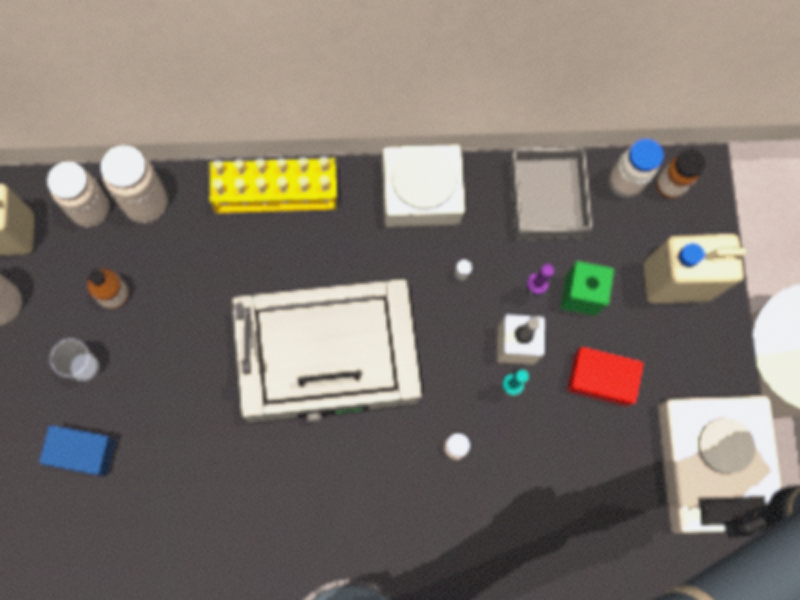

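```bash
python3 - <<'E'
import cv2
def crop(n,x,y,w,h,s,o):
    im=cv2.imread(f"pics/{n}0.png")[y:y+h,x:x+w]
    im=cv2.resize(im,None,fx=s,fy=s,interpolation=cv2.INTER_CUBIC)
    for k in range(0,w,10): cv2.putText(im,str(x+k),(k*s,8),0,.3,(0,0,255)); cv2.line(im,(k*s,10),(k*s,14),(0,0,255))
    for k in range(0,h,10): cv2.putText(im,str(y+k),(0,k*s+4),0,.3,(0,0,255)); cv2.line(im,(22,k*s),(26,k*s),(0,0,255))
    cv2.imwrite(f"pics/{o}.png",im)
crop("side",205,175,125,85,6,"sb"); crop("top",208,162,110,85,7,"tb")
crop("side",315,205,95,90,6,"sr"); crop("top",335,145,85,90,6,"tr")
E
```

```text
(no output)
```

View pics/sb.png

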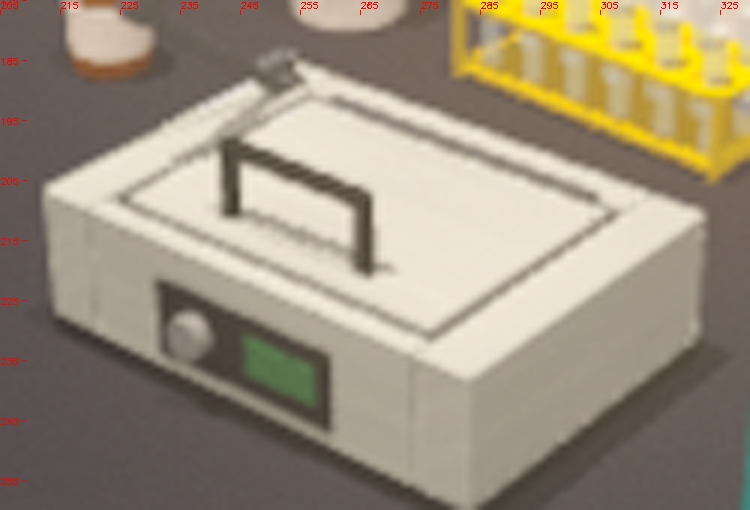

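View pics/tb.png

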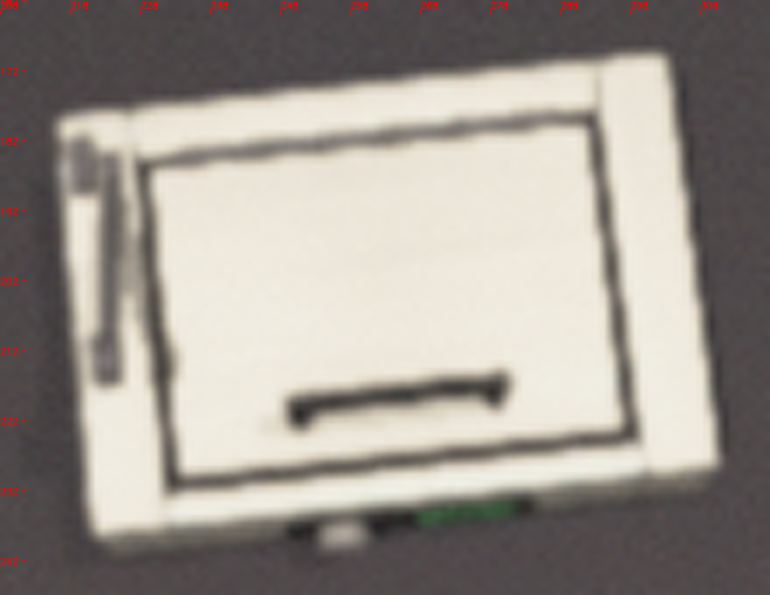

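View pics/sr.png

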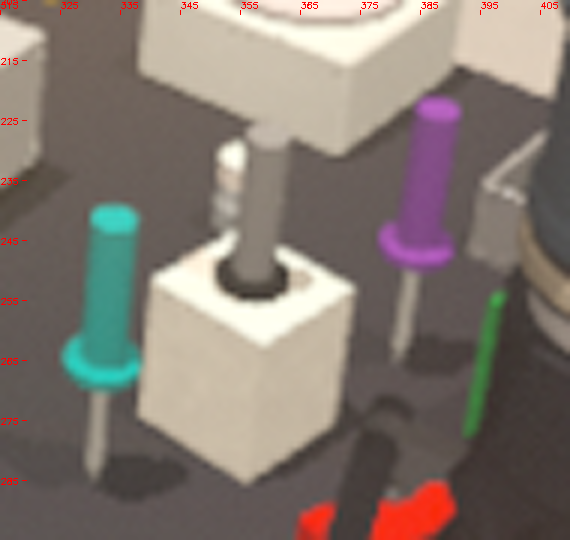

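View pics/tr.png

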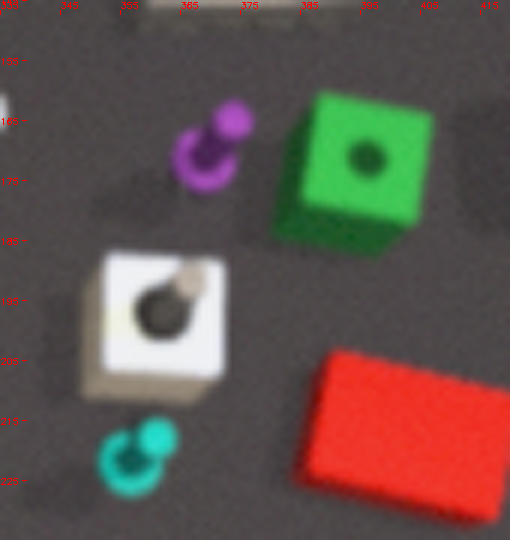

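```bash
cat > h.py <<'E'
import numpy as np, cv2, json
from scipy.optimize import least_squares
C={"side":([[388.5797029583331,0,278.89309593646186],[0,388.5797029583331,210.12649764083912],[0,0,1]],[[0.6842, 0.3614, -0.6335, -0.2995], [-0.7293, 0.3384, -0.5947, -0.8095], [-0.0006, 0.8689, 0.4951, 0.761], [0,0,0,1]]),
"top":([[427.7924396481287,0,276.32158458571],[0,427.7924396481287,210.87132500777835],[0,0,1]],[[-0.0339, 0.9796, -0.1982, 0.1944], [-0.9994, -0.0323, 0.0112, -0.004], [0.0045, 0.1985, 0.9801, 1.6071], [0,0,0,1]])}
def proj(n,P):
    K,T=map(np.array,C[n]); P=np.atleast_2d(P)
    p=(P-T[:3,3])@T[:3,:3]; p=p*[1,-1,-1]; p=p@K.T
    return p[:,:2]/p[:,2:]
def body(q,P):
    P=np.atleast_2d(P)/1000.; c,s=np.cos(q[2]),np.sin(q[2])
    return np.c_[q[0]+c*P[:,0]-s*P[:,1], q[1]+s*P[:,0]+c*P[:,1], P[:,2]]
def px(pts,s,o): return (np.array(pts,float)+.5)/s-.5+np.array(o)
def tri(a,b):
    f=lambda P:np.r_[proj("side",P)[0]-a,proj("top",P)[0]-b]
    r=least_squares(f,[.6,0,.1]); return r.x,r.fun
def fitbody(obs,z=True):
    # obs: list (view, P_local_mm, pix)
    def f(q): return np.concatenate([(proj(n,body(q,P)+[0,0,q[3] if z else 0])[0]-p) for n,P,p in obs])
    r=least_squares(f,[.6,-.1,0]+([0] if z else [])); return r.x,r.fun.reshape(-1,2)
E
cat > fit.py <<'E'
from h import *
np.set_printoptions(precision=4,suppress=True)
so=(6,(205,175)); to=(7,(208,162))
obs=[("side",P,px(p,*so)) for P,p in [((-110,-160,100),(468,380)),((-110,160,100),(45,188)),((110,-160,100),(705,213)),((-110,-160,0),(468,508)),((-110,160,0),(55,318)),((110,-160,0),(700,338))]]
obs+=[("top",P,px(p,*to)) for P,p in [((110,160,100),(58,122)),((110,-160,100),(668,55)),((-110,-160,100),(718,466)),((-110,160,100),(95,535))]]
q,e=fitbody(obs); print("bath",q); print(e)
q0,_=fitbody(obs,False); print(q0)
for nm,P in [("disc.5",(81-160*np.cos(.5),135,100+160*np.sin(.5))),("disc.95",(81-160*np.cos(.95),135,100+160*np.sin(.95))),("piv",(81,135,100)),("handL",(-64,50,145)),("handR",(-64,-50,145)),("seam0",(-75,-118,100)),("seam4",(45,-118,100))]:
    W=body(q,P); a=(proj("side",W)[0]-so[1]+.5)*6-.5; b=(proj("top",W)[0]-to[1]+.5)*7-.5; print(nm,W[0],a,b)
so=(6,(315,205)); to=(6,(335,145))
obs=[("side",P,px(p,*so)) for P,p in [((-35,-35,85),(264,345)),((-35,35,85),(150,280)),((35,-35,85),(354,290)),((-35,-35,0),(247,484)),((-35,35,0),(139,416)),((35,-35,0),(338,427))]]
obs+=[("top",P,px(p,*to)) for P,p in [((35,35,85),(105,255)),((35,-35,85),(224,260)),((-35,-35,85),(222,378)),((-35,35,85),(105,370))]]
q,e=fitbody(obs); print("rest",q); print(e)
print(proj("side",body(q,(0,0,85))),proj("top",body(q,(0,0,85))))
# probes: flange centre & grip top centre
for nm,s,t in [("grey top",(268,133),(190,278)),("grey flange",(253,275),(161,312)),("teal top",(113,218),(158,438)),("teal fl",(103,358),(130,463)),("purp top",(438,108),(234,121)),("purp fl",(416,244),(206,158))]:
    print(nm,*tri(px(s,*so),px(t,*to)))
E
python3 fit.py
```

```text
bath [0.5288 0.0278 0.077  0.0053]
[[ 0.3664 -1.8768]
 [-0.9591 -1.5034]
 [ 0.51   -1.6835]
 [ 0.2227  3.0855]
 [-0.2285  0.9876]
 [-0.2028  1.9364]
 [-0.3409 -0.6921]
 [-0.15   -0.3651]
 [ 0.3165  0.0348]
 [-0.4749  0.0173]]
[0.5313 0.0299 0.078 ]
disc.5 [0.4592 0.1578 0.1767] [123.4127  50.6316] [116.0919 406.5308]
disc.95 [0.5064 0.1615 0.2301] [175.8551 -60.4105] [ 94.3104 287.884 ]
piv [0.5992 0.1686 0.1   ] [291.1567  84.8299] [109.6306 168.426 ]
handL [0.4611 0.0727 0.145 ] [227.8986 145.3656] [295.1459 408.4483]
handR [ 0.4688 -0.027   0.145 ] [363.0917 199.8434] [495.5269 386.6752]
seam0 [ 0.4631 -0.0956  0.1   ] [448.7683 321.1925] [629.254  409.6014]
seam4 [ 0.5827 -0.0864  0.1   ] [581.6623 232.3962] [601.4191 183.492 ]
rest [ 0.5427 -0.3357 -0.1018 -0.0017]
[[ 0.1445  0.154 ]
 [ 0.503   0.1115]
 [ 0.257  -0.1952]
 [ 0.0735  0.0361]
 [ 0.1996 -0.0087]
 [-0.4177 -0.4157]
 [ 0.4417  0.4034]
 [-0.3662  0.8444]
 [-0.4882 -0.2366]
 [-0.1828 -0.1965]]
[[356.9751 251.5771]] [[361.859  197.2654]]
grey top [ 0.5445 -0.3332  0.17  ] [ 0.2635 -0.0718 -0.2338  0.2348]
grey flange [ 0.5446 -0.3336  0.0872] [ 0.0555 -0.0147 -0.0493  0.0508]
teal top [ 0.4535 -0.3105  0.1559] [ 0.3667 -0.0913 -0.3184  0.3488]
teal fl [ 0.4539 -0.3103  0.0748] [ 0.1246 -0.0303 -0.1083  0.1214]
purp top [ 0.6428 -0.37    0.1554] [ 0.1873 -0.0554 -0.1716  0.1581]
purp fl [ 0.6438 -0.3703  0.0733] [ 0.4585 -0.132  -0.4201  0.3984]
```

```bash
cat >> fit.py <<'E'
print("-----")
so=(6,(205,175)); to=(7,(208,162))
obs=[("side",P,px(p,*so)) for P,p in [((-110,-160,100),(468,380)),((-110,160,100),(45,188)),((110,-160,100),(705,213))]]
obs+=[("top",P,px(p,*to)) for P,p in [((110,160,100),(58,122)),((110,-160,100),(668,55)),((-110,-160,100),(718,466)),((-110,160,100),(95,535))]]
q,e=fitbody(obs); print("bath top",q); print(e)
np.save("bath.npy",q)
for nm,s,t in [("FR",(468,380),(718,466)),("FL",(45,188),(95,535)),("RR",(705,213),(668,55)),("hL",(230,146),(290,402)),("hR",(365,197),(505,383)),("seamFR",(430,337),(632,435)),("disc?",(278,68),(107,360)),("disc?",(278,68),(82,165)),("seamRR",(617,212),(594,118))]:
    print(nm,*tri(px(s,*so),px(t,*to)))
for nm,P in [("disc.5",(81-160*np.cos(.5),135,100+160*np.sin(.5))),("disc.95",(81-160*np.cos(.95),135,100+160*np.sin(.95))),("piv",(81,135,100)),("handL",(-64,50,145)),("handR",(-64,-50,145)),("seam0",(-75,-118,100)),("seam4",(45,-118,100))]:
    W=body(q,P)+[0,0,q[3]]; a=(proj("side",W)[0]-so[1]+.5)*6-.5; b=(proj("top",W)[0]-to[1]+.5)*7-.5; print(nm,W[0],a,b)
E
python3 fit.py | sed -n '/-----/,$p'
```

```text
-----
bath top [ 0.5293  0.0277  0.0753 -0.0016]
[[ 0.3802 -0.0321]
 [-0.6333  0.1291]
 [ 0.5094  0.0666]
 [-0.0258 -0.3988]
 [-0.2049  0.116 ]
 [ 0.117   0.2762]
 [-0.2847  0.0573]]
FR [ 0.432  -0.1391  0.0978] [ 0.2273 -0.0476 -0.167   0.2131]
FL [0.4083 0.1775 0.0991] [-0.2139  0.0336  0.1181 -0.1863]
RR [ 0.6502 -0.1233  0.0992] [ 0.3259 -0.0802 -0.2396  0.2655]
hL [0.465  0.0754 0.1421] [ 0.006  -0.0011 -0.0036  0.0051]
hR [ 0.4686 -0.0307  0.1486] [ 0.4199 -0.0843 -0.2784  0.3674]
seamFR [ 0.4496 -0.0959  0.0967] [ 0.2706 -0.0556 -0.1914  0.2479]
disc? [0.5182 0.1455 0.1412] [-10.1297   1.8563   5.8248  -8.2419]
disc? [0.5999 0.1818 0.1071] [-0.1168  0.0224  0.0667 -0.0911]
seamRR [ 0.6183 -0.0837  0.0976] [ 0.1576 -0.0369 -0.1119  0.1297]
disc.5 [0.4599 0.1579 0.1751] [124.558   52.6854] [116.2994 405.5535]
disc.95 [0.5071 0.1615 0.2285] [177.048  -58.2196] [ 94.7294 287.0035]
piv [0.6    0.1685 0.0984] [292.3405  86.7786] [110.3113 167.7275]
handL [0.4618 0.0728 0.1434] [228.7708 147.4701] [295.1536 407.7902]
handR [ 0.4693 -0.0269  0.1434] [363.6539 202.1117] [495.3453 386.3932]
seam0 [ 0.4634 -0.0956  0.0984] [449.0914 323.475 ] [628.9225 409.5381]
seam4 [ 0.5831 -0.0865  0.0984] [582.1668 234.7275] [601.5303 183.625 ]
```

```bash
python3 - <<'E'
import cv2,numpy as np
im=cv2.imread("pics/side0.png")[150:225,205:285]
im=(np.clip(im.astype(float)*2.2,0,255)).astype('uint8')
cv2.imwrite("pics/sd.png",cv2.resize(im,None,fx=8,fy=8,interpolation=cv2.INTER_CUBIC))
im=cv2.imread("pics/top0.png")[170:230,208:248]
cv2.imwrite("pics/td.png",cv2.resize(im,None,fx=10,fy=10,interpolation=cv2.INTER_CUBIC))
E
```

```text
(no output)
```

View pics/sd.png

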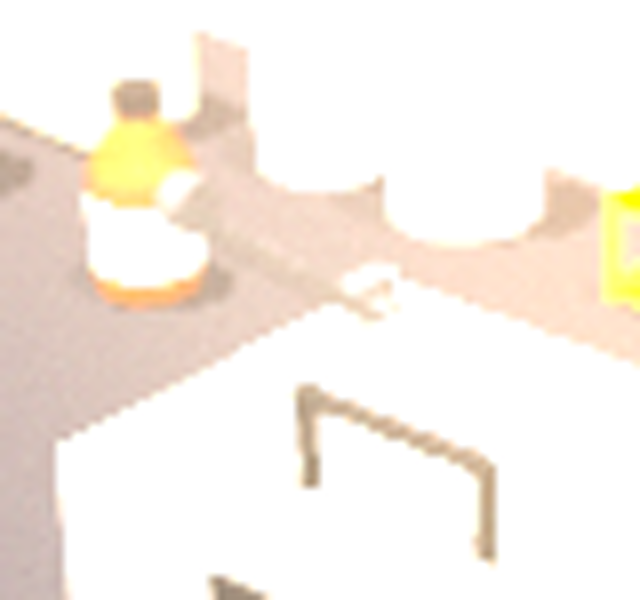

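View pics/td.png

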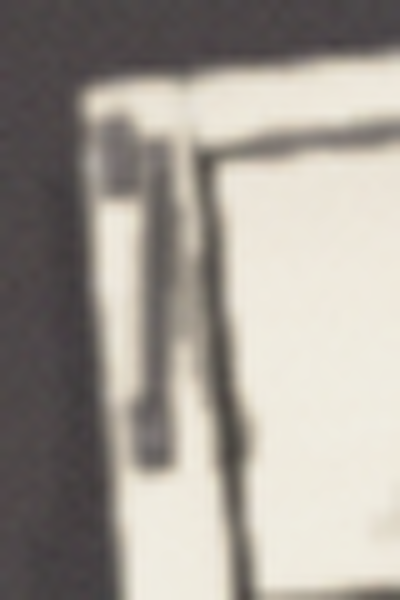

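```bash
python3 - <<'E'
from h import *
q=np.load("bath.npy")
s=px((181,196),8,(205,150)); t=px((153,436),10,(208,170)); print(s,t)
print(tri(s,t))
for a in np.arange(.55,.8,.03):
    W=body(q,(81-160*np.cos(a),135,100+160*np.sin(a)))+[0,0,q[3]]
    print(round(a,2),W[0].round(4),(proj("side",W)[0]-s).round(2),(proj("top",W)[0]-t).round(2))
W=body(q,(81,135,100))+[0,0,q[3]]; print(((proj("side",W)[0]-[205,150])+.5)*8,(proj("top",W)[0]-[208,170]+.5)*10)
r=least_squares(lambda p:np.r_[proj("side",body(q,(81-160*np.cos(p[0]),p[1]*100,100+160*np.sin(p[0])))+[0,0,q[3]])[0]-s,proj("top",body(q,(81-160*np.cos(p[0]),p[1]*100,100+160*np.sin(p[0])))+[0,0,q[3]])[0]-t],[.65,1.35]);print(r.x,r.fun)
E
```

```text
[227.1875 174.0625] [222.85 213.15]
(array([0.47468139, 0.1596881 , 0.20523384]), array([ 0.51176534, -0.08927834, -0.28379851,  0.41626133]))
0.55 [0.4639 0.1582 0.182 ] [-1.15  7.1 ] [1.   4.83]
0.58 [0.4665 0.1584 0.1861] [-0.69  5.79] [0.8  3.87]
0.61 [0.4692 0.1586 0.19  ] [-0.21  4.49] [0.59 2.87]
0.64 [0.472  0.1588 0.1939] [0.29 3.2 ] [0.39 1.84]
0.67 [0.4749 0.159  0.1977] [0.83 1.92] [0.18 0.78]
0.7 [0.4779 0.1592 0.2015] [1.39 0.66] [-0.03 -0.32]
0.73 [0.4811 0.1595 0.2051] [ 1.97 -0.59] [-0.24 -1.45]
0.76 [0.4843 0.1597 0.2086] [ 2.57 -1.83] [-0.44 -2.61]
0.79 [0.4877 0.16   0.212 ] [ 3.2  -3.04] [-0.65 -3.8 ]
[390.45396139 316.37148401] [158.30181726 160.3249932 ]
[0.69686059 1.37442007] [ 0.82695102  0.60739626 -0.73333277 -0.12841567]
```

```bash
cat >> h.py <<'E'
from scipy.spatial.transform import Rotation as R
def plan(target_grip=None,jawdir=None,o=None,tilt=None):
    """shift (units of 100mm in tool axes) and rotvec (units 90deg) from measured pose to have grasp point at target, tool down, jaw x along world angle jawdir"""
    from rig import observe
    o=o or observe(); Rt=R.from_rotvec(o["tool_rot"]); p=np.array(o["position"])
    M=Rt.as_matrix()
    g=p+M[:,1]*.0539
    if jawdir is None: Rn=Rt
    else:
        x=np.array([np.cos(jawdir),np.sin(jawdir),0]);y=np.array([0,0,-1.]);
        Rn=R.from_matrix(np.c_[x,y,np.cross(x,y)])
    tcp=np.array(target_grip)-Rn.as_matrix()[:,1]*.0539
    print("t",o["time_s"],"grip",g.round(4),"F",np.round(o["contact_force"],1),"w",round(o["width"],3))
    print("shift",(M.T@(tcp-p)*10).round(3),"turn",((Rt.inv()*Rn).as_rotvec()/(np.pi/2)).round(3))
E
python3 - <<'E'
from h import *
from rig import *
np.set_printoptions(precision=4,suppress=True)
print(R.from_rotvec(observe()["tool_rot"]).as_matrix())
for a in (np.pi/2,-np.pi/2,0.075,np.pi+.075): plan([.5443,-.3335,.26],a)
E
```

```text
[[ 0.3049 -0.0006  0.9524]
 [-0.9524  0.0016  0.3049]
 [-0.0017 -1.     -0.    ]]
t 0.1 grip [ 0.2057 -0.6424  0.2491] F [0.1 0.3 0.3] w 1.001
shift [-1.911 -0.106  4.167] turn [-0.002 -1.803 -0.   ]
t 0.1 grip [ 0.2057 -0.6424  0.2491] F [0.1 0.3 0.3] w 1.001
shift [-1.911 -0.106  4.167] turn [ 0.     0.197 -0.001]
t 0.1 grip [ 0.2057 -0.6424  0.2491] F [0.1 0.3 0.3] w 1.001
shift [-1.911 -0.106  4.167] turn [-0.001 -0.851 -0.001]
t 0.1 grip [ 0.2057 -0.6424  0.2491] F [0.1 0.3 0.3] w 1.001
shift [-1.911 -0.106  4.167] turn [ 0.001  1.149 -0.001]
```

Emit:
servo_tool --moves '[{"dx": -0.05,"dz": 0.12,"wy": 0.025,"jaw": 1},{"dx": -0.11,"dz": 0.24,"wy": 0.05,"jaw": 1},{"dx": -0.17,"dz": 0.37,"wy": 0.075,"jaw": 1},{"dx": -0.23,"dz": 0.5,"wy": 0.1,"jaw": 1},{"dx": -0.29,"dz": 0.63,"wy": 0.125,"jaw": 1},{"dx": -0.35,"dz": 0.76,"wy": 0.15,"jaw": 1},{"dx": -0.41,"dz": 0.89,"wy": 0.175,"jaw": 1},{"dx": -0.46,"dz": 1.0,"wy": 0.197,"jaw": 1}]'

```text
validation failed for argument at $.mo...
```

```bash
python3 -c "
from h import *
plan([.5443,-.3335,.26],-np.pi/2)"
```

```text
t 0.1 grip [ 0.2057 -0.6424  0.2491] F [0.1 0.3 0.3] w 1.001
shift [-1.911 -0.106  4.167] turn [ 0.     0.197 -0.001]
```

Emit:
servo_tool --moves '[{"dx": -0.05,"dy": 0,"dz": 0.12,"wx": 0,"wy": 0.025,"wz": 0,"jaw": 1},{"dx": -0.11,"dy": 0,"dz": 0.24,"wx": 0,"wy": 0.05,"wz": 0,"jaw": 1},{"dx": -0.17,"dy": 0,"dz": 0.37,"wx": 0,"wy": 0.075,"wz": 0,"jaw": 1},{"dx": -0.23,"dy": 0,"dz": 0.5,"wx": 0,"wy": 0.1,"wz": 0,"jaw": 1},{"dx": -0.29,"dy": 0,"dz": 0.63,"wx": 0,"wy": 0.125,"wz": 0,"jaw": 1},{"dx": -0.35,"dy": 0,"dz": 0.76,"wx": 0,"wy": 0.15,"wz": 0,"jaw": 1},{"dx": -0.41,"dy": 0,"dz": 0.89,"wx": 0,"wy": 0.175,"wz": 0,"jaw": 1},{"dx": -0.46,"dy": 0,"dz": 1.0,"wx": 0,"wy": 0.197,"wz": 0,"jaw": 1}]'

```text
time_s: 0.9
position: [0.2876, -0.5677, 0.3034]
tool_rot: [-1.208, 1.21, -1.209]
contact_force: [-1.1, 0.8, 0.1]
width: 0.999
```

```bash
python3 -c "
from h import *
plan([.5443,-.3335,.26],-np.pi/2)"
```

```text
t 0.9 grip [ 0.2876 -0.5676  0.2495] F [-1.1  0.8  0.1] w 0.999
shift [-2.344 -0.103  2.565] turn [ 0.    -0.    -0.001]
```

Emit:
servo_tool --moves '[{"dx": -0.12,"dy": 0,"dz": 0.13,"wx": 0,"wy": 0,"wz": 0,"jaw": 1},{"dx": -0.24,"dy": 0,"dz": 0.26,"wx": 0,"wy": 0,"wz": 0,"jaw": 1},{"dx": -0.36,"dy": 0,"dz": 0.39,"wx": 0,"wy": 0,"wz": 0,"jaw": 1},{"dx": -0.48,"dy": 0,"dz": 0.52,"wx": 0,"wy": 0,"wz": 0,"jaw": 1},{"dx": -0.6,"dy": 0,"dz": 0.65,"wx": 0,"wy": 0,"wz": 0,"jaw": 1},{"dx": -0.72,"dy": 0,"dz": 0.78,"wx": 0,"wy": 0,"wz": 0,"jaw": 1},{"dx": -0.82,"dy": 0,"dz": 0.9,"wx": 0,"wy": 0,"wz": 0,"jaw": 1},{"dx": -0.9,"dy": 0,"dz": 1.0,"wx": 0,"wy": 0,"wz": 0,"jaw": 1}]'

```text
time_s: 1.7
position: [0.3883, -0.4772, 0.3039]
tool_rot: [-1.21, 1.208, -1.208]
contact_force: [0.4, 0.4, 1.0]
width: 1.0
```

Emit:
servo_tool --moves '[{"dx": -0.12,"dy": 0,"dz": 0.13,"wx": 0,"wy": 0,"wz": 0,"jaw": 1},{"dx": -0.24,"dy": 0,"dz": 0.26,"wx": 0,"wy": 0,"wz": 0,"jaw": 1},{"dx": -0.36,"dy": 0,"dz": 0.39,"wx": 0,"wy": 0,"wz": 0,"jaw": 1},{"dx": -0.48,"dy": 0,"dz": 0.52,"wx": 0,"wy": 0,"wz": 0,"jaw": 1},{"dx": -0.6,"dy": 0,"dz": 0.65,"wx": 0,"wy": 0,"wz": 0,"jaw": 1},{"dx": -0.72,"dy": 0,"dz": 0.78,"wx": 0,"wy": 0,"wz": 0,"jaw": 1},{"dx": -0.82,"dy": 0,"dz": 0.9,"wx": 0,"wy": 0,"wz": 0,"jaw": 1},{"dx": -0.9,"dy": 0,"dz": 1.0,"wx": 0,"wy": 0,"wz": 0,"jaw": 1}]'

```text
time_s: 2.5
position: [0.488, -0.3875, 0.3039]
tool_rot: [-1.21, 1.208, -1.208]
contact_force: [-0.1, 0.0, -0.2]
width: 1.001
```

```bash
python3 -c "
from h import *
plan([.5443,-.3335,.152],-np.pi/2)
from rig import *
print(observe()['q'])"
```

```text
t 2.5 grip [ 0.488  -0.3875  0.25  ] F [-0.1  0.  -0.2] w 1.001
shift [-0.54   0.98   0.563] turn [-0.     0.001 -0.   ]
[ 0.68076786  0.38679252 -0.10350985  1.66016354  0.0437068   1.09675132
 -1.00478588]
```

Emit:
servo_tool --moves '[{"dx": -0.12,"dy": 0,"dz": 0.13,"wx": 0,"wy": 0,"wz": 0,"jaw": 1},{"dx": -0.24,"dy": 0,"dz": 0.26,"wx": 0,"wy": 0,"wz": 0,"jaw": 1},{"dx": -0.36,"dy": 0,"dz": 0.38,"wx": 0,"wy": 0,"wz": 0,"jaw": 1},{"dx": -0.46,"dy": 0,"dz": 0.48,"wx": 0,"wy": 0,"wz": 0,"jaw": 1},{"dx": -0.54,"dy": 0.05,"dz": 0.563,"wx": 0,"wy": 0,"wz": 0,"jaw": 1},{"dx": -0.54,"dy": 0.15,"dz": 0.563,"wx": 0,"wy": 0,"wz": 0,"jaw": 1},{"dx": -0.54,"dy": 0.25,"dz": 0.563,"wx": 0,"wy": 0,"wz": 0,"jaw": 1},{"dx": -0.54,"dy": 0.3,"dz": 0.563,"wx": 0,"wy": 0,"wz": 0,"jaw": 1}]'

```text
time_s: 3.3
position: [0.5419, -0.3351, 0.2719]
tool_rot: [-1.21, 1.213, -1.208]
contact_force: [-0.1, -0.3, 0.2]
width: 1.002
```

```bash
python3 -c "
from h import *
from rig import *
plan([.5443,-.3335,.145],-np.pi/2)
for n,(x,y,w,h) in (('side',(310,150,110,140)),('top',(310,130,110,110))):
    im=grab_frame(n)['image']; cv2.imwrite('pics/'+n+'1.png',im)
    cv2.imwrite('pics/'+n+'1z.png',cv2.resize(im[y:y+h,x:x+w],None,fx=4,fy=4,interpolation=2))
"
```

```text
t 3.3 grip [ 0.5417 -0.3351  0.218 ] F [-0.1 -0.3  0.2] w 1.002
shift [-0.016  0.73   0.026] turn [ 0.002 -0.001 -0.   ]
```

View pics/side1z.png

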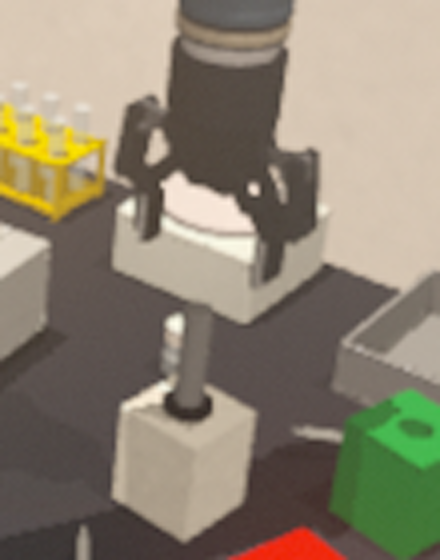

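View pics/top1z.png

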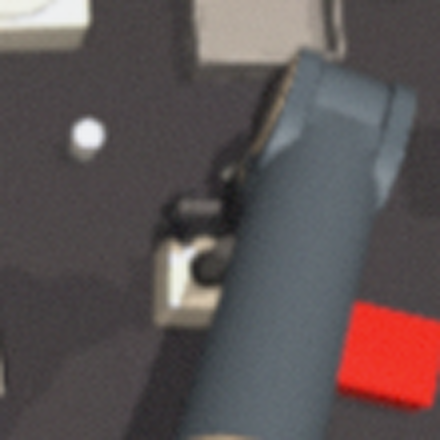

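View pics/side1.png

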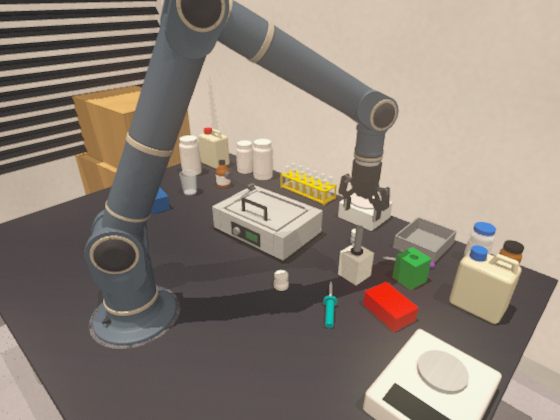

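View pics/top1.png

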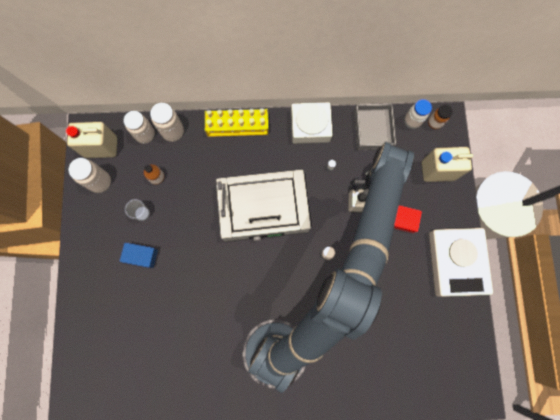

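```bash
python3 -c "
from h import *
print(proj('side',[[.5417,-.3351,.205],[.5417,-.3351,.27],[.5443,-.3335,.172],[.5443,-.3335,.085],[.5417,-.3351-.05,.205],[.5417,-.3351+.05,.205]]))
plan([.5443,-.3335,.145],-np.pi/2)
"
```

```text
[[360.82963577 216.74184516]
 [363.30731902 196.20210736]
 [359.65215625 226.15481346]
 [356.65096614 251.04738533]
 [376.48725101 223.12661788]
 [346.00338486 210.69608142]]
t 3.4 grip [ 0.5419 -0.3351  0.2184] F [ 0.9  0.5 -0.1] w 1.002
shift [-0.016  0.734  0.025] turn [ 0.002 -0.001 -0.001]
```

Emit:
servo_tool --moves '[{"dx": -0.016,"dy": 0.05,"dz": 0.025,"wx": 0,"wy": 0,"wz": 0,"jaw": 1},{"dx": -0.016,"dy": 0.17,"dz": 0.025,"wx": 0,"wy": 0,"wz": 0,"jaw": 1},{"dx": -0.016,"dy": 0.3,"dz": 0.025,"wx": 0,"wy": 0,"wz": 0,"jaw": 1},{"dx": -0.016,"dy": 0.43,"dz": 0.025,"wx": 0,"wy": 0,"wz": 0,"jaw": 1},{"dx": -0.016,"dy": 0.55,"dz": 0.025,"wx": 0,"wy": 0,"wz": 0,"jaw": 1},{"dx": -0.016,"dy": 0.65,"dz": 0.025,"wx": 0,"wy": 0,"wz": 0,"jaw": 1},{"dx": -0.016,"dy": 0.71,"dz": 0.025,"wx": 0,"wy": 0,"wz": 0,"jaw": 1},{"dx": -0.016,"dy": 0.73,"dz": 0.025,"wx": 0,"wy": 0,"wz": 0,"jaw": 1}]'

```text
time_s: 4.2
position: [0.5455, -0.3327, 0.1999]
tool_rot: [-1.21, 1.21, -1.208]
contact_force: [0.8, 0.5, 0.4]
width: 1.003
```

Emit:
servo_tool --moves '[{"dx": 0,"dy": 0,"dz": 0,"wx": 0,"wy": 0,"wz": 0,"jaw": 0.6},{"dx": 0,"dy": 0,"dz": 0,"wx": 0,"wy": 0,"wz": 0,"jaw": 0.4},{"dx": 0,"dy": 0,"dz": 0,"wx": 0,"wy": 0,"wz": 0,"jaw": 0.3},{"dx": 0,"dy": 0,"dz": 0,"wx": 0,"wy": 0,"wz": 0,"jaw": 0.15},{"dx": 0,"dy": 0,"dz": 0,"wx": 0,"wy": 0,"wz": 0,"jaw": 0},{"dx": 0,"dy": 0,"dz": 0,"wx": 0,"wy": 0,"wz": 0,"jaw": 0},{"dx": 0,"dy": 0,"dz": 0,"wx": 0,"wy": 0,"wz": 0,"jaw": 0},{"dx": 0,"dy": 0,"dz": 0,"wx": 0,"wy": 0,"wz": 0,"jaw": 0}]' --grip_force 45

```text
time_s: 5.0
position: [0.5457, -0.3328, 0.2008]
tool_rot: [-1.209, 1.209, -1.209]
contact_force: [0.4, -0.0, -0.6]
width: 0.248
```

```bash
python3 -c "
from h import *
from rig import *
plan([.4575,-.0955,.27],-np.pi/2)
for n,(x,y,w,h) in (('side',(310,150,110,140)),):
    im=grab_frame(n)['image']; cv2.imwrite('pics/'+n+'2.png',im)
    cv2.imwrite('pics/'+n+'2z.png',cv2.resize(im[y:y+h,x:x+w],None,fx=4,fy=4,interpolation=2))
"
```

```text
t 5.0 grip [ 0.5457 -0.3328  0.1469] F [ 0.4 -0.  -0.6] w 0.248
shift [-2.374 -1.23  -0.881] turn [ 0.  0. -0.]
```

View pics/side2z.png

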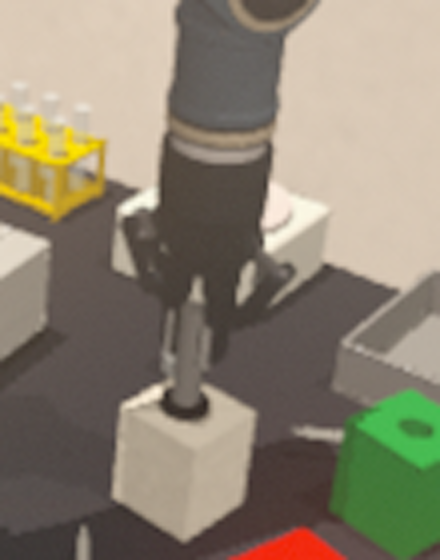

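Emit:
servo_tool --moves '[{"dx": 0,"dy": -0.03,"dz": 0,"wx": 0,"wy": 0,"wz": 0,"jaw": 0},{"dx": 0,"dy": -0.12,"dz": 0,"wx": 0,"wy": 0,"wz": 0,"jaw": 0},{"dx": 0,"dy": -0.27,"dz": 0,"wx": 0,"wy": 0,"wz": 0,"jaw": 0},{"dx": 0,"dy": -0.45,"dz": 0,"wx": 0,"wy": 0,"wz": 0,"jaw": 0},{"dx": 0,"dy": -0.62,"dz": 0,"wx": 0,"wy": 0,"wz": 0,"jaw": 0},{"dx": 0,"dy": -0.79,"dz": 0,"wx": 0,"wy": 0,"wz": 0,"jaw": 0},{"dx": 0,"dy": -0.93,"dz": 0,"wx": 0,"wy": 0,"wz": 0,"jaw": 0},{"dx": 0,"dy": -1,"dz": 0,"wx": 0,"wy": 0,"wz": 0,"jaw": 0}]'

```text
time_s: 5.85
position: [0.5463, -0.3331, 0.3036]
tool_rot: [-1.208, 1.206, -1.212]
contact_force: [0.1, 0.1, -1.0]
width: 0.247
```

Emit:
servo_tool --moves '[{"dx": -0.08,"dy": -0.08,"dz": -0.03,"wx": 0,"wy": 0,"wz": 0,"jaw": 0},{"dx": -0.2,"dy": -0.16,"dz": -0.07,"wx": 0,"wy": 0,"wz": 0,"jaw": 0},{"dx": -0.33,"dy": -0.23,"dz": -0.12,"wx": 0,"wy": 0,"wz": 0,"jaw": 0},{"dx": -0.47,"dy": -0.23,"dz": -0.17,"wx": 0,"wy": 0,"wz": 0,"jaw": 0},{"dx": -0.61,"dy": -0.23,"dz": -0.22,"wx": 0,"wy": 0,"wz": 0,"jaw": 0},{"dx": -0.75,"dy": -0.23,"dz": -0.27,"wx": 0,"wy": 0,"wz": 0,"jaw": 0},{"dx": -0.88,"dy": -0.23,"dz": -0.32,"wx": 0,"wy": 0,"wz": 0,"jaw": 0},{"dx": -1,"dy": -0.23,"dz": -0.37,"wx": 0,"wy": 0,"wz": 0,"jaw": 0}]'

```text
time_s: 6.65
position: [0.5082, -0.2315, 0.3237]
tool_rot: [-1.21, 1.209, -1.208]
contact_force: [0.3, -0.2, -0.2]
width: 0.246
```

Emit:
servo_tool --moves '[{"dx": -0.13,"dy": 0,"dz": -0.05,"wx": 0,"wy": 0,"wz": 0,"jaw": 0},{"dx": -0.26,"dy": 0,"dz": -0.1,"wx": 0,"wy": 0,"wz": 0,"jaw": 0},{"dx": -0.39,"dy": 0,"dz": -0.15,"wx": 0,"wy": 0,"wz": 0,"jaw": 0},{"dx": -0.52,"dy": 0,"dz": -0.2,"wx": 0,"wy": 0,"wz": 0,"jaw": 0},{"dx": -0.65,"dy": 0,"dz": -0.25,"wx": 0,"wy": 0,"wz": 0,"jaw": 0},{"dx": -0.78,"dy": 0,"dz": -0.3,"wx": 0,"wy": 0,"wz": 0,"jaw": 0},{"dx": -0.9,"dy": 0,"dz": -0.34,"wx": 0,"wy": 0,"wz": 0,"jaw": 0},{"dx": -1,"dy": 0,"dz": -0.37,"wx": 0,"wy": 0,"wz": 0,"jaw": 0}]'

```text
time_s: 7.45
position: [0.4713, -0.1317, 0.324]
tool_rot: [-1.209, 1.208, -1.209]
contact_force: [0.6, -0.4, -0.2]
width: 0.242
```

```bash
python3 -c "
from h import *
from rig import *
plan([.4575,-.0955,.27],-np.pi/2)
for n,(x,y,w,h) in (('side',(230,130,130,140)),('top',(250,130,110,110))):
    im=grab_frame(n)['image']; cv2.imwrite('pics/'+n+'3.png',im)
    cv2.imwrite('pics/'+n+'3z.png',cv2.resize(im[y:y+h,x:x+w],None,fx=5,fy=5,interpolation=2))
"
```

```text
t 7.45 grip [ 0.4713 -0.1317  0.2701] F [ 0.6 -0.4 -0.2] w 0.242
shift [-0.363  0.001 -0.138] turn [-0.     0.001  0.   ]
```

View pics/side3z.png

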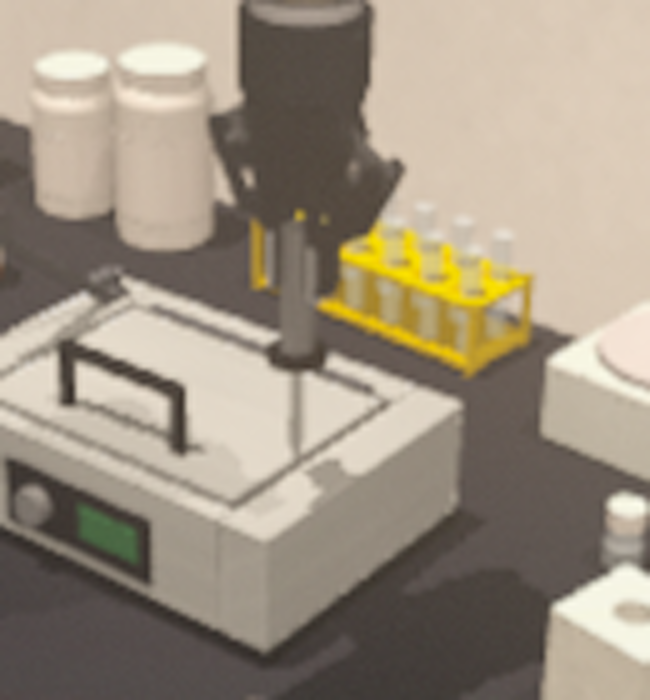

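View pics/top3z.png

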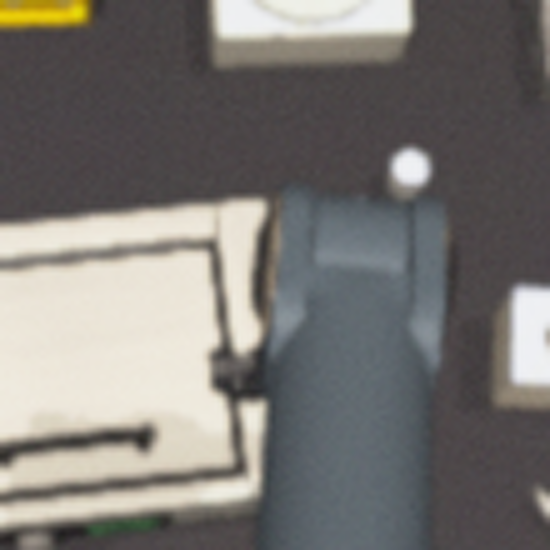

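```bash
python3 -c "
from h import *
q=np.load('bath.npy')
print(px((297,455),5,(230,130)),px((298,362),5,(230,130)))
for dx in (-.003,-.0014,0.002): print(dx,proj('side',[[.4713+dx,-.1317,.138],[.4713+dx,-.1317,.2085]]))
for P in [(-81,-118,100),(-75,-118,100),(45,-118,100),(51,-118,100)]: print(body(q,P))
"
```

```text
[289.  220.6] [289.2 202. ]
-0.003 [[289.07294022 221.30906065]
 [289.36432175 201.17798495]]
-0.0014 [[289.41913292 221.11219923]
 [289.72064151 200.9927498 ]]
0.002 [[290.15285234 220.69497191]
 [290.47576442 200.60019421]]
[[ 0.45743776 -0.09601424  0.1       ]]
[[ 0.46342077 -0.09556306  0.1       ]]
[[ 0.58308102 -0.08653946  0.1       ]]
[[ 0.58906403 -0.08608828  0.1       ]]
```

Emit:
servo_tool --moves '[{"dx": -0.08,"dy": 0,"dz": -0.03,"wx": 0,"wy": 0,"wz": 0,"jaw": 0},{"dx": -0.18,"dy": 0,"dz": -0.06,"wx": 0,"wy": 0,"wz": 0,"jaw": 0},{"dx": -0.28,"dy": 0.02,"dz": -0.09,"wx": 0,"wy": 0,"wz": 0,"jaw": 0},{"dx": -0.357,"dy": 0.08,"dz": -0.12,"wx": 0,"wy": 0,"wz": 0,"jaw": 0},{"dx": -0.357,"dy": 0.15,"dz": -0.12,"wx": 0,"wy": 0,"wz": 0,"jaw": 0},{"dx": -0.357,"dy": 0.22,"dz": -0.12,"wx": 0,"wy": 0,"wz": 0,"jaw": 0},{"dx": -0.357,"dy": 0.28,"dz": -0.12,"wx": 0,"wy": 0,"wz": 0,"jaw": 0},{"dx": -0.357,"dy": 0.3,"dz": -0.12,"wx": 0,"wy": 0,"wz": 0,"jaw": 0}]'

```text
time_s: 8.35
position: [0.4593, -0.0976, 0.2928]
tool_rot: [-1.21, 1.211, -1.209]
contact_force: [0.3, -0.3, -1.1]
width: 0.246
```

```bash
python3 -c "
from h import *
from rig import *
plan([.4594,-.0960,.2345],-np.pi/2)
for n,(x,y,w,h) in (('side',(230,150,110,100)),('top',(250,150,90,90))):
    im=grab_frame(n)['image']; cv2.imwrite('pics/'+n+'4.png',im)
    cv2.imwrite('pics/'+n+'4z.png',cv2.resize(im[y:y+h,x:x+w],None,fx=6,fy=6,interpolation=2))
"
```

```text
t 8.35 grip [ 0.4593 -0.0976  0.2389] F [ 0.3 -0.3 -1.1] w 0.246
shift [-0.016  0.044  0.001] turn [ 0.001 -0.    -0.   ]
```

View pics/side4z.png

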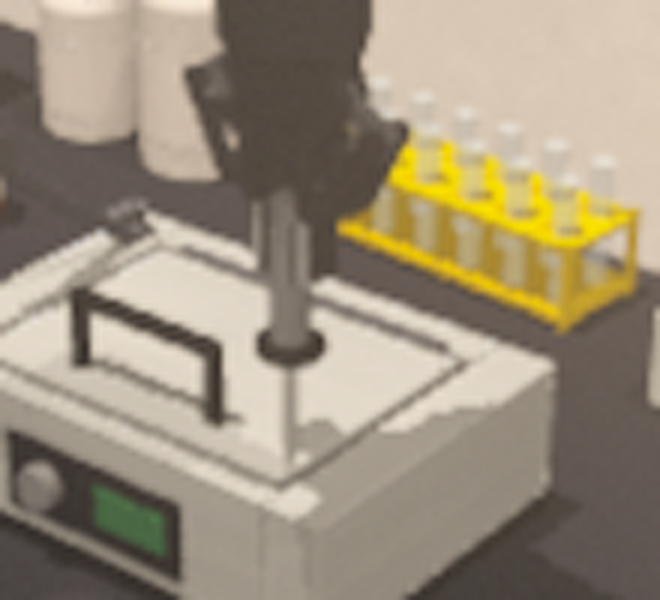

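View pics/top4z.png

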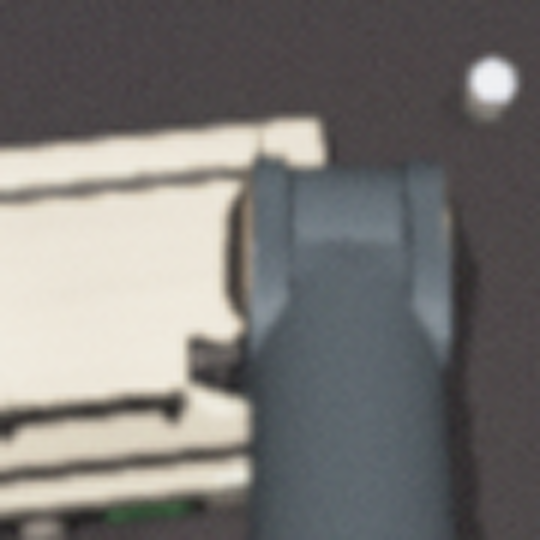

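```bash
python3 -c "
from h import *
q=np.load('bath.npy')
f=lambda P:((proj('side',P)-[230,150]+.5)*6-.5).round(1)
print(f([[.4573,-.0976,.107],[.4573,-.096,.102]]))
W=body(q,[(-79,-118,100),(-75,-118,100),(-75,-114,100),(-75,-122,100),(-75,-118,98.4),(45,-118,98.4)]); print(f(W))
"
```

```text
[[294.  465.6]
 [291.8 472.5]]
[[294.4 474.1]
 [299.1 470.9]
 [293.2 468.4]
 [305.  473.4]
 [299.1 473.5]
 [432.2 384.7]]
```

```bash
cat > seam.py <<'E'
from h import *
q=np.load('bath.npy')
from scipy.ndimage import map_coordinates
def scan(n,f,axis,xs,c,z=98.4):
    g=cv2.cvtColor(cv2.imread(f),cv2.COLOR_BGR2GRAY).astype(float)
    offs=np.arange(-14,14.1,.5); out=[]
    for x in xs:
        P=[(x,c+o,z) if axis=='y' else (c+o,x,z) for o in offs]
        uv=proj(n,body(q,P)); v=map_coordinates(g,[uv[:,1],uv[:,0]],order=1)
        b=np.median(v); w=np.clip(b-8-v,0,None); w[np.abs(offs-offs[np.argmin(v)])>6]=0
        out.append((offs*w).sum()/w.sum() if w.sum()>0 else np.nan)
    return np.array(out)
if __name__=="__main__":
    np.set_printoptions(precision=1,suppress=True,linewidth=160)
    for n in('side','top'):
        f=f'pics/{n}0.png'
        print(n,'right',scan(n,f,'y',range(-70,71,10),-118),'left',scan(n,f,'y',range(-70,71,20),118))
        print(n,'front',scan(n,f,'x',range(-100,101,20),-85),'rear',scan(n,f,'x',range(-100,101,20),85))
E
python3 seam.py
python3 -c "
import cv2
im=cv2.imread('pics/side4.png')[190:240,255:325]
cv2.imwrite('pics/s4zz.png',cv2.resize(im,None,fx=11,fy=11,interpolation=cv2.INTER_CUBIC))"
```

```text
side right [-0.4 -0.3 -0.2  0.3 -0.2  0.1  0.3 -0.2  0.2 -0.2 -0.3  0.1 -0.4  0.4 -0.2] left [ -0.    1.2   2.5 -10.5  -1.2   2.4  13.2  13.3]
side front [-6.5 -5.5 -6.2 -5.7 -6.1 -5.9 -6.1 -5.8 -6.2 -5.4 -5.5] rear [-3.9 -1.3 -1.1 -1.7 -1.8 -1.6 -1.7 -1.7 -1.3 -1.6 -0.5]
top right [ 0.7  0.2 -0.3  0.6  0.2 -0.3  0.5  0.3 -0.2  0.6  0.4  0.   0.6  0.4  0. ] left [-0.2  0.6 -0.3  1.1  1.7  2.2  0.3  0.9]
top front [-3.5 -3.8 -3.1 -3.8 -3.3 -3.4 -4.  -3.2 -4.  -3.5 -3.6] rear [-2.8 -2.9 -2.5 -3.3 -2.9 -3.  -3.1 -2.4 -3.1 -2.6 -3.4]
```

View pics/s4zz.png

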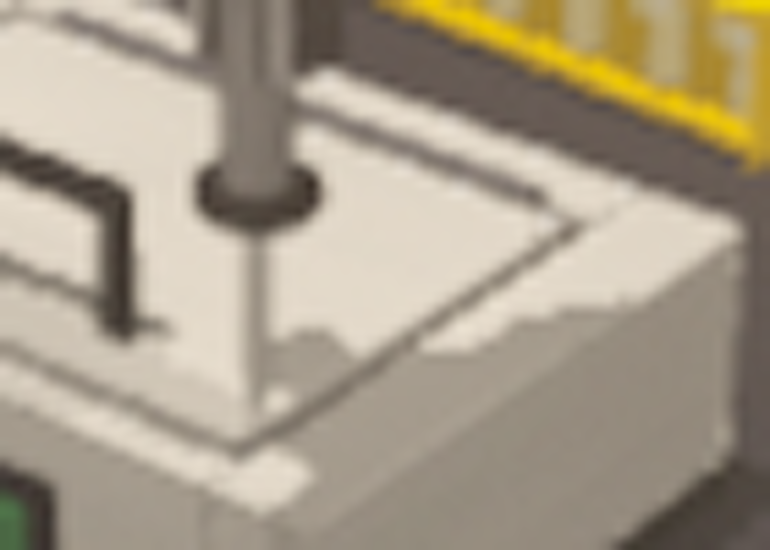

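```bash
python3 -c "
from h import *
from rig import *
o=observe(); print(o['time_s'],o['position'])
g=cv2.cvtColor(cv2.imread('pics/side4.png'),cv2.COLOR_BGR2GRAY).astype(int)
for r in range(209,232): print(r,g[r,270:288])
P=np.array([.4573,-.096,.107]);print(proj('side',[P,P+[0,0,.07]]))
"
```

```text
8.45 [ 0.45956411 -0.09752125  0.29336972]
209 [217 217 193 133  76  72  75  73  71  69  69  68  78 148 202 216 217 216]
210 [217 217 217 193 153 123  97  78  74  78 101 127 158 201 216 217 216 216]
211 [217 217 217 217 207 191 168 134 114 143 173 193 209 216 216 216 216 216]
212 [218 218 218 217 218 218 205 171 148 181 211 218 218 217 216 215 216 216]
213 [218 218 217 218 218 217 205 172 148 181 211 218 219 218 219 217 217 217]
214 [218 218 218 218 218 218 205 171 147 181 210 218 217 219 219 218 217 218]
215 [218 218 218 218 219 218 206 171 148 182 210 217 218 218 219 218 218 218]
216 [217 217 217 218 218 218 206 171 146 181 211 218 217 218 218 218 218 218]
217 [217 216 218 217 217 218 206 172 148 182 210 218 218 217 217 218 218 218]
218 [212 218 218 217 218 218 206 171 147 182 211 219 218 217 217 217 218 217]
219 [186 212 219 219 219 219 205 170 148 181 211 210 202 201 201 211 218 218]
220 [181 209 219 219 219 219 205 170 147 170 195 179 156 157 158 188 212 218]
221 [213 219 220 219 218 219 205 170 146 147 153 157 156 155 157 157 188 209]
222 [212 220 220 220 220 220 206 169 146 146 153 158 156 156 155 158 159 176]
223 [208 212 212 217 220 220 208 171 146 148 153 157 157 157 159 159 156 142]
224 [199 199 200 207 213 217 213 178 146 150 154 157 158 158 157 149 132 128]
225 [199 199 198 200 200 207 212 182 149 177 189 174 161 156 142 124 120 146]
226 [196 199 200 199 200 200 199 179 160 201 211 184 151 132 118 126 148 156]
227 [175 188 194 198 199 199 199 186 172 186 179 149 124 123 138 152 157 157]
228 [143 149 167 184 191 197 200 185 171 154 132 119 125 152 159 157 157 157]
229 [170 150 144 146 161 181 186 167 139 122 122 137 152 155 157 157 157 157]
230 [207 194 172 164 157 145 137 127 139 164 165 158 156 157 157 156 157 156]
231 [218 213 207 209 197 178 146 160 193 212 200 187 171 156 156 156 156 156]
[[278.2091615  227.00008588]
 [278.17560982 207.67743074]]
```

```bash
python3 -c "
from h import *
def col(f,r0,r1,c0,c1):
    g=cv2.cvtColor(cv2.imread(f),cv2.COLOR_BGR2GRAY).astype(float)[r0:r1,c0:c1]
    w=np.clip(np.median(g,axis=1,keepdims=True)-6-g,0,None); return ((w*np.arange(c0,c1)).sum(1)/w.sum(1)).round(2)
print(col('pics/side4.png',212,219,273,284)); print(col('pics/side3.png',206,218,284,295))
print('3',proj('side',[.4713,-.1317,.16]),'4',proj('side',[.4595,-.0976,.15]))
J=[(proj('side',[.46+a,-.097+b,.15])-proj('side',[.46,-.097,.15]))[0] for a,b in((.001,0),(0,.001))];print(J)
# grip cylinder columns in side0 (rest) 
g=cv2.cvtColor(cv2.imread('pics/side0.png'),cv2.COLOR_BGR2GRAY).astype(int)
for r in range(228,252,3): print(r,g[r,345:372])
print(proj('side',[[.5443,-.3335,.16],[.5443,-.3335,.10]]))
"
```

```text
[277.84 277.85 277.86 277.86 277.86 277.87 277.85]
[288.91 288.89 288.87 288.86 288.89 288.87 288.88 288.8  288.65 288.69
 288.69 288.72]
3 [[289.81645979 214.79171745]] 4 [[279.04951003 215.17843505]]
[array([ 0.22002087, -0.11883468]), array([-0.23466343, -0.11128164])]
228 [ 99 101 101  99 100  99 100 112 139 168 144 139 168 180 185 185 183 175
 134 123 156 170 180 186 187 186 188]
231 [ 98 101  98  99  98 100 174 235 252 253 213 135 130 134 134 133 131 122
 107  99  98  98  99 100  96  95  91]
234 [ 97  99  99  99  96  99 153 183 193 184 149 127 130 133 133 132 128 114
  99 100  99  97  96  97  97  98  97]
237 [ 98  99  98  97  97 116 146 158 165 152 132 129 132 132 132 129 128 108
  95  95  98  96  96  96  96  97  96]
240 [ 97  95  93  91  91 115 141 160 173 152 128 128 132 131 131 128 118 103
  96  96  98  95  95  96  96  96  96]
243 [ 94  97  94  92  92  94 115 157 182 155 126 130 131 130 130 126 110  98
  96  96  95  95  95  95  96  95  95]
246 [ 96  96 127 178 214 244 253 244 197 132 126 129 129 130 127 138 191 192
 148 105  94  94  94  96  94  94  95]
249 [240 246 244 244 244 200  98  75  96 120 128 130 130 128 124 107  79 132
 218 239 239 230 211 175 120  93  94]
[[359.22441532 229.70259663]
 [357.15230148 246.88919294]]
```

Emit:
servo_tool --moves '[{"dx": -0.008,"dy": 0.01,"dz": 0,"wx": 0,"wy": 0,"wz": 0,"jaw": 0},{"dx": -0.008,"dy": 0.02,"dz": 0,"wx": 0,"wy": 0,"wz": 0,"jaw": 0},{"dx": -0.008,"dy": 0.03,"dz": 0,"wx": 0,"wy": 0,"wz": 0,"jaw": 0},{"dx": -0.008,"dy": 0.04,"dz": 0,"wx": 0,"wy": 0,"wz": 0,"jaw": 0},{"dx": -0.008,"dy": 0.052,"dz": 0,"wx": 0,"wy": 0,"wz": 0,"jaw": 0},{"dx": -0.008,"dy": 0.052,"dz": 0,"wx": 0,"wy": 0,"wz": 0,"jaw": 0},{"dx": -0.008,"dy": 0.052,"dz": 0,"wx": 0,"wy": 0,"wz": 0,"jaw": 0},{"dx": -0.008,"dy": 0.052,"dz": 0,"wx": 0,"wy": 0,"wz": 0,"jaw": 0}]'

```text
time_s: 9.25
position: [0.4597, -0.0964, 0.2888]
tool_rot: [-1.209, 1.209, -1.209]
contact_force: [-0.2, 0.6, -0.4]
width: 0.246
```

```bash
python3 -c "
from h import *
from rig import *
plan([.4594,-.0968,.234],-np.pi/2)
im=grab_frame('side')['image']; cv2.imwrite('pics/side5.png',im)
cv2.imwrite('pics/s5zz.png',cv2.resize(im[190:240,255:325],None,fx=11,fy=11,interpolation=cv2.INTER_CUBIC))
g=cv2.cvtColor(im,cv2.COLOR_BGR2GRAY).astype(int)
for r in range(213,233): print(r,g[r,270:288])
print(observe()['position'],observe()['contact_force'])
"
```

```text
t 9.25 grip [ 0.4597 -0.0964  0.2349] F [-0.2  0.6 -0.4] w 0.246
shift [ 0.004  0.009 -0.003] turn [-0.  0.  0.]
213 [217 217 217 218 218 218 193 158 147 173 208 218 218 218 218 217 216 216]
214 [219 218 218 217 217 218 194 157 146 173 207 218 218 218 219 218 219 218]
215 [218 218 219 219 218 218 194 158 147 173 208 218 217 218 219 218 218 218]
216 [218 217 218 218 219 219 193 157 146 174 208 218 217 218 218 218 218 218]
217 [217 217 217 218 217 218 193 157 147 174 207 217 218 218 218 217 218 218]
218 [212 218 218 218 218 217 193 157 147 173 209 219 218 217 217 218 218 217]
219 [186 212 219 218 218 218 193 155 147 174 209 210 203 202 201 211 217 218]
220 [181 209 218 219 219 219 194 156 145 161 193 178 158 156 158 187 212 218]
221 [213 219 220 218 218 219 194 155 146 139 148 156 156 158 157 156 188 206]
222 [212 219 220 220 220 220 199 162 146 140 149 157 157 156 157 158 159 167]
223 [207 211 213 217 220 221 208 171 145 138 149 157 156 158 158 158 156 142]
224 [199 200 199 207 212 213 205 172 146 137 150 157 158 160 158 149 132 127]
225 [200 199 199 199 200 200 199 171 146 169 187 173 160 155 140 123 120 146]
226 [196 199 199 199 199 200 200 172 151 189 204 181 150 132 119 125 148 157]
227 [173 188 194 198 200 199 200 176 156 157 156 141 124 122 138 151 157 156]
228 [143 149 168 185 192 198 200 180 153 143 131 119 122 150 158 158 156 157]
229 [171 151 142 146 161 181 186 165 137 121 120 137 151 156 158 157 156 157]
230 [208 193 173 165 156 144 137 128 138 135 150 157 156 157 156 156 157 157]
231 [219 214 207 209 197 176 146 159 192 193 187 188 188 171 176 170 155 155]
232 [202 212 217 217 210 211 198 209 219 218 218 218 218 187 187 178 157 155]
[ 0.45969581 -0.09640305  0.28876786] [ 0.24285611 -0.48827694  0.06141102]
```

View pics/s5zz.png

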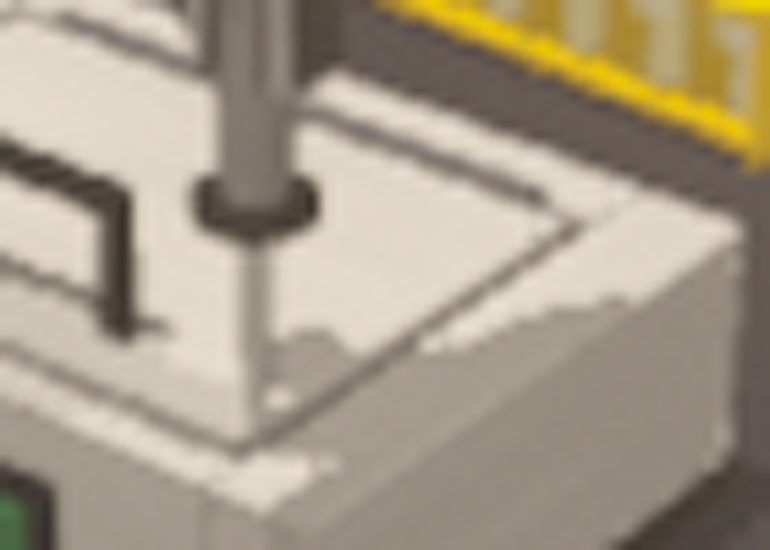

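Emit:
servo_tool --moves '[{"dx": 0.003,"dy": 0.012,"dz": 0.02,"wx": 0,"wy": 0,"wz": 0,"jaw": 0},{"dx": 0.001,"dy": 0.012,"dz": 0.06,"wx": 0,"wy": 0,"wz": 0,"jaw": 0},{"dx": -0.002,"dy": 0.012,"dz": 0.1,"wx": 0,"wy": 0,"wz": 0,"jaw": 0},{"dx": -0.005,"dy": 0.012,"dz": 0.14,"wx": 0,"wy": 0,"wz": 0,"jaw": 0},{"dx": -0.008,"dy": 0.012,"dz": 0.18,"wx": 0,"wy": 0,"wz": 0,"jaw": 0},{"dx": -0.011,"dy": 0.012,"dz": 0.22,"wx": 0,"wy": 0,"wz": 0,"jaw": 0},{"dx": -0.014,"dy": 0.012,"dz": 0.26,"wx": 0,"wy": 0,"wz": 0,"jaw": 0},{"dx": -0.017,"dy": 0.012,"dz": 0.3,"wx": 0,"wy": 0,"wz": 0,"jaw": 0}]'

```text
time_s: 10.1
position: [0.49, -0.0947, 0.2875]
tool_rot: [-1.209, 1.209, -1.209]
contact_force: [0.9, -0.8, -1.1]
width: 0.245
```

```bash
python3 -c "
from h import *
plan([.594,-.0868,.2335],-np.pi/2)
print('seam-y at grip', -.0970+( (__import__('rig').observe()['position'][0]-.4597)*.0754))
"
```

```text
t 10.1 grip [ 0.49   -0.0947  0.2336] F [ 0.9 -0.8 -1.1] w 0.245
shift [-7.80e-02  1.00e-03  1.04e+00] turn [-0.  0.  0.]
seam-y at grip -0.09471277389981196
```

Emit:
servo_tool --moves '[{"dx": -0.003,"dy": 0,"dz": 0.042,"wx": 0,"wy": 0,"wz": 0,"jaw": 0},{"dx": -0.006,"dy": 0,"dz": 0.084,"wx": 0,"wy": 0,"wz": 0,"jaw": 0},{"dx": -0.009,"dy": 0,"dz": 0.126,"wx": 0,"wy": 0,"wz": 0,"jaw": 0},{"dx": -0.013,"dy": 0,"dz": 0.168,"wx": 0,"wy": 0,"wz": 0,"jaw": 0},{"dx": -0.016,"dy": 0,"dz": 0.21,"wx": 0,"wy": 0,"wz": 0,"jaw": 0},{"dx": -0.019,"dy": 0,"dz": 0.252,"wx": 0,"wy": 0,"wz": 0,"jaw": 0},{"dx": -0.022,"dy": 0,"dz": 0.294,"wx": 0,"wy": 0,"wz": 0,"jaw": 0},{"dx": -0.025,"dy": 0,"dz": 0.336,"wx": 0,"wy": 0,"wz": 0,"jaw": 0}]'

```text
time_s: 10.9
position: [0.5236, -0.0922, 0.2875]
tool_rot: [-1.209, 1.209, -1.209]
contact_force: [-0.4, -0.5, -0.7]
width: 0.246
```

```bash
python3 -c "
from h import *
from rig import *
plan([.594,-.0868,.2335],-np.pi/2)
print('seam-y at grip', -.0970+( (__import__('rig').observe()['position'][0]-.4597)*.0754))
im=grab_frame('side')['image']; cv2.imwrite('pics/side6.png',im)
cv2.imwrite('pics/s6zz.png',cv2.resize(im[185:235,260:330],None,fx=11,fy=11,interpolation=cv2.INTER_CUBIC))
"
```

```text
t 10.9 grip [ 0.5236 -0.0922  0.2336] F [-0.4 -0.5 -0.7] w 0.246
shift [-0.053  0.001  0.704] turn [-0.  0.  0.]
seam-y at grip -0.0921800043948257
```

View pics/s6zz.png

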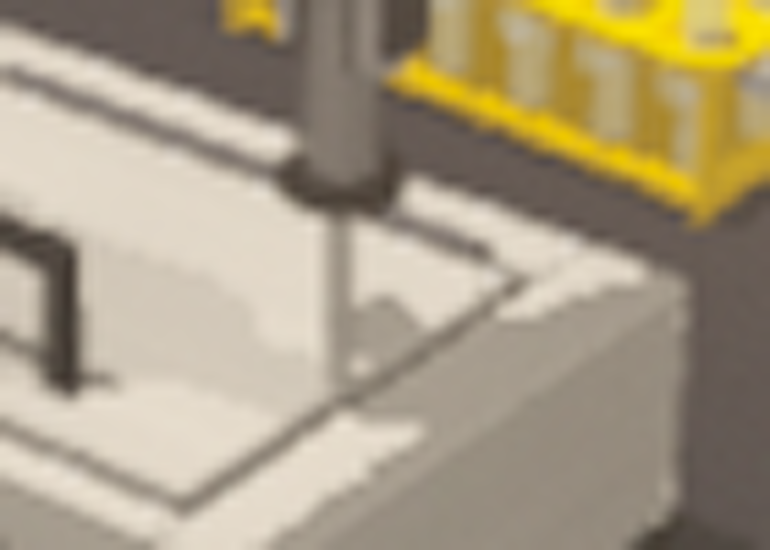

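Tip ends at the seam line at about (338,392) of the crop, pixel (291,221). Continuing.

Emit:
servo_tool --moves '[{"dx": -0.003,"dy": 0,"dz": 0.042,"wx": 0,"wy": 0,"wz": 0,"jaw": 0},{"dx": -0.006,"dy": 0,"dz": 0.084,"wx": 0,"wy": 0,"wz": 0,"jaw": 0},{"dx": -0.009,"dy": 0,"dz": 0.126,"wx": 0,"wy": 0,"wz": 0,"jaw": 0},{"dx": -0.013,"dy": 0,"dz": 0.168,"wx": 0,"wy": 0,"wz": 0,"jaw": 0},{"dx": -0.016,"dy": 0,"dz": 0.21,"wx": 0,"wy": 0,"wz": 0,"jaw": 0},{"dx": -0.019,"dy": 0,"dz": 0.252,"wx": 0,"wy": 0,"wz": 0,"jaw": 0},{"dx": -0.022,"dy": 0,"dz": 0.294,"wx": 0,"wy": 0,"wz": 0,"jaw": 0},{"dx": -0.025,"dy": 0,"dz": 0.336,"wx": 0,"wy": 0,"wz": 0,"jaw": 0}]'

```text
time_s: 11.75
position: [0.5572, -0.0896, 0.2875]
tool_rot: [-1.209, 1.209, -1.209]
contact_force: [-0.3, 0.7, -0.0]
width: 0.246
```

Emit:
servo_tool --moves '[{"dx": -0.003,"dy": 0,"dz": 0.046,"wx": 0,"wy": 0,"wz": 0,"jaw": 0},{"dx": -0.007,"dy": 0,"dz": 0.092,"wx": 0,"wy": 0,"wz": 0,"jaw": 0},{"dx": -0.01,"dy": 0,"dz": 0.138,"wx": 0,"wy": 0,"wz": 0,"jaw": 0},{"dx": -0.014,"dy": 0,"dz": 0.184,"wx": 0,"wy": 0,"wz": 0,"jaw": 0},{"dx": -0.017,"dy": 0,"dz": 0.23,"wx": 0,"wy": 0,"wz": 0,"jaw": 0},{"dx": -0.021,"dy": 0,"dz": 0.276,"wx": 0,"wy": 0,"wz": 0,"jaw": 0},{"dx": -0.024,"dy": 0,"dz": 0.322,"wx": 0,"wy": 0,"wz": 0,"jaw": 0},{"dx": -0.028,"dy": 0,"dz": 0.368,"wx": 0,"wy": 0,"wz": 0,"jaw": 0}]'

```text
time_s: 12.55
position: [0.594, -0.0868, 0.2875]
tool_rot: [-1.209, 1.209, -1.209]
contact_force: [0.4, -0.1, -1.1]
width: 0.246
```

```bash
python3 -c "
from h import *
from rig import *
plan([.5457,-.3328,.265],-np.pi/2)
print('seam-y at grip', -.0970+( (__import__('rig').observe()['position'][0]-.4597)*.0754))
im=grab_frame('side')['image']; cv2.imwrite('pics/side7.png',im)
cv2.imwrite('pics/s7zz.png',cv2.resize(im[175:225,270:340],None,fx=11,fy=11,interpolation=cv2.INTER_CUBIC))
"
```

```text
t 12.55 grip [ 0.594  -0.0868  0.2336] F [ 0.4 -0.1 -1.1] w 0.246
shift [ 2.46  -0.314 -0.484] turn [-0.  0.  0.]
seam-y at grip -0.08687027921973117
```

View pics/s7zz.png

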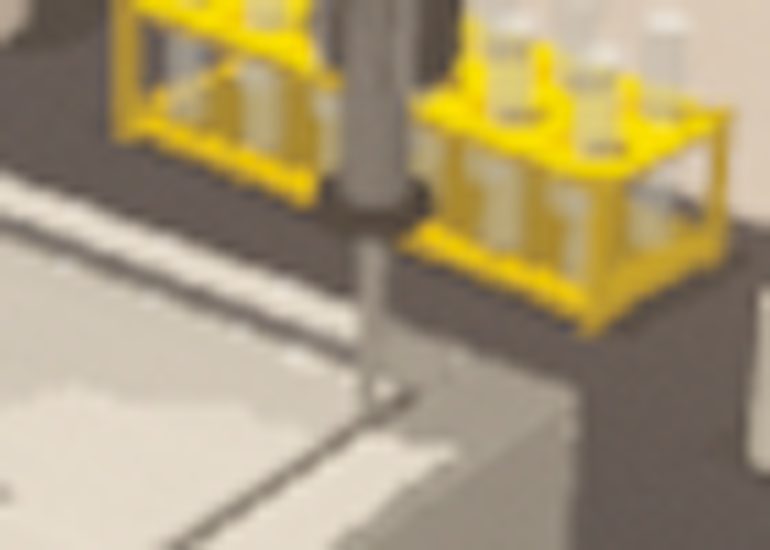

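Emit:
servo_tool --moves '[{"dx": 0,"dy": -0.1,"dz": 0,"wx": 0,"wy": 0,"wz": 0,"jaw": 0},{"dx": 0.05,"dy": -0.22,"dz": -0.02,"wx": 0,"wy": 0,"wz": 0,"jaw": 0},{"dx": 0.17,"dy": -0.32,"dz": -0.05,"wx": 0,"wy": 0,"wz": 0,"jaw": 0},{"dx": 0.32,"dy": -0.32,"dz": -0.08,"wx": 0,"wy": 0,"wz": 0,"jaw": 0},{"dx": 0.48,"dy": -0.32,"dz": -0.11,"wx": 0,"wy": 0,"wz": 0,"jaw": 0},{"dx": 0.65,"dy": -0.32,"dz": -0.14,"wx": 0,"wy": 0,"wz": 0,"jaw": 0},{"dx": 0.82,"dy": -0.32,"dz": -0.17,"wx": 0,"wy": 0,"wz": 0,"jaw": 0},{"dx": 1,"dy": -0.32,"dz": -0.2,"wx": 0,"wy": 0,"wz": 0,"jaw": 0}]'

```text
time_s: 13.4
position: [0.5726, -0.1893, 0.319]
tool_rot: [-1.21, 1.211, -1.21]
contact_force: [-0.4, -0.1, -0.4]
width: 0.244
```

Emit:
servo_tool --moves '[{"dx": 0.14,"dy": 0,"dz": -0.03,"wx": 0,"wy": 0,"wz": 0,"jaw": 0},{"dx": 0.28,"dy": 0,"dz": -0.06,"wx": 0,"wy": 0,"wz": 0,"jaw": 0},{"dx": 0.42,"dy": 0,"dz": -0.09,"wx": 0,"wy": 0,"wz": 0,"jaw": 0},{"dx": 0.56,"dy": 0,"dz": -0.12,"wx": 0,"wy": 0,"wz": 0,"jaw": 0},{"dx": 0.7,"dy": 0,"dz": -0.15,"wx": 0,"wy": 0,"wz": 0,"jaw": 0},{"dx": 0.82,"dy": 0,"dz": -0.18,"wx": 0,"wy": 0,"wz": 0,"jaw": 0},{"dx": 0.92,"dy": 0,"dz": -0.21,"wx": 0,"wy": 0,"wz": 0,"jaw": 0},{"dx": 1,"dy": 0,"dz": -0.24,"wx": 0,"wy": 0,"wz": 0,"jaw": 0}]'

```text
time_s: 14.2
position: [0.5495, -0.2878, 0.3195]
tool_rot: [-1.209, 1.209, -1.209]
contact_force: [0.2, -0.6, -1.2]
width: 0.246
```

```bash
python3 -c "
from h import *
plan([.5450,-.3333,.235],-np.pi/2)"
```

```text
t 14.2 grip [ 0.5495 -0.2878  0.2656] F [ 0.2 -0.6 -1.2] w 0.246
shift [ 0.455  0.306 -0.045] turn [-0.  0.  0.]
```

Emit:
servo_tool --moves '[{"dx": 0.12,"dy": 0,"dz": -0.01,"wx": 0,"wy": 0,"wz": 0,"jaw": 0},{"dx": 0.24,"dy": 0,"dz": -0.02,"wx": 0,"wy": 0,"wz": 0,"jaw": 0},{"dx": 0.36,"dy": 0,"dz": -0.03,"wx": 0,"wy": 0,"wz": 0,"jaw": 0},{"dx": 0.43,"dy": 0.03,"dz": -0.035,"wx": 0,"wy": 0,"wz": 0,"jaw": 0},{"dx": 0.467,"dy": 0.1,"dz": -0.035,"wx": 0,"wy": 0,"wz": 0,"jaw": 0},{"dx": 0.467,"dy": 0.2,"dz": -0.035,"wx": 0,"wy": 0,"wz": 0,"jaw": 0},{"dx": 0.467,"dy": 0.3,"dz": -0.035,"wx": 0,"wy": 0,"wz": 0,"jaw": 0},{"dx": 0.467,"dy": 0.34,"dz": -0.035,"wx": 0,"wy": 0,"wz": 0,"jaw": 0}]'

```text
time_s: 15.0
position: [0.5458, -0.3325, 0.2834]
tool_rot: [-1.21, 1.211, -1.205]
contact_force: [0.2, 0.2, 0.1]
width: 0.244
```

```bash
python3 -c "
from h import *
from rig import *
plan([.5460,-.3345,.1475],-np.pi/2)
im=grab_frame('side')['image']; cv2.imwrite('pics/side8.png',im)
cv2.imwrite('pics/s8zz.png',cv2.resize(im[205:285,325:395],None,fx=7,fy=7,interpolation=cv2.INTER_CUBIC))
"
```

```text
t 15.0 grip [ 0.5457 -0.3324  0.2295] F [0.2 0.2 0.1] w 0.244
shift [0.022 0.82  0.004] turn [ 0.002  0.001 -0.001]
```

View pics/s8zz.png

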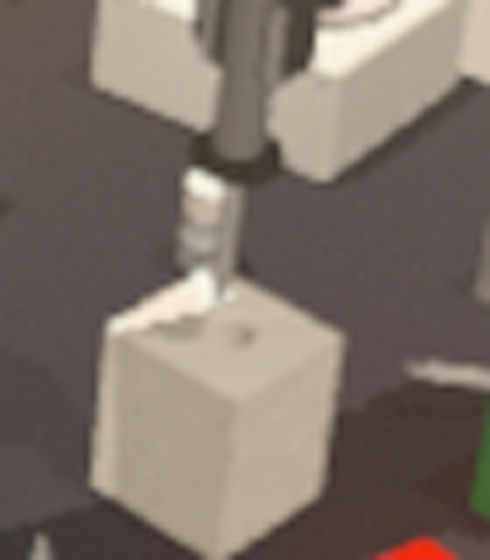

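Emit:
servo_tool --moves '[{"dx": 0.01,"dy": 0.07,"dz": 0,"wx": 0,"wy": 0,"wz": 0,"jaw": 0},{"dx": 0.01,"dy": 0.18,"dz": 0,"wx": 0,"wy": 0,"wz": 0,"jaw": 0},{"dx": 0.01,"dy": 0.3,"dz": 0,"wx": 0,"wy": 0,"wz": 0,"jaw": 0},{"dx": 0.01,"dy": 0.43,"dz": 0,"wx": 0,"wy": 0,"wz": 0,"jaw": 0},{"dx": 0.01,"dy": 0.56,"dz": 0,"wx": 0,"wy": 0,"wz": 0,"jaw": 0},{"dx": 0.01,"dy": 0.67,"dz": 0,"wx": 0,"wy": 0,"wz": 0,"jaw": 0},{"dx": 0.01,"dy": 0.75,"dz": 0,"wx": 0,"wy": 0,"wz": 0,"jaw": 0},{"dx": 0.01,"dy": 0.78,"dz": 0,"wx": 0,"wy": 0,"wz": 0,"jaw": 0}]'

```text
time_s: 15.85
position: [0.5459, -0.3344, 0.2062]
tool_rot: [-1.21, 1.21, -1.208]
contact_force: [-0.1, 0.3, -0.4]
width: 0.247
```

```bash
python3 -c "
from h import *
from rig import *
plan([.5460,-.3335,.1472],-np.pi/2)
im=grab_frame('side')['image']; cv2.imwrite('pics/side9.png',im)
cv2.imwrite('pics/s9zz.png',cv2.resize(im[205:285,325:395],None,fx=7,fy=7,interpolation=cv2.INTER_CUBIC))
"
```

```text
t 15.85 grip [ 0.5458 -0.3344  0.1523] F [-0.1  0.3 -0.4] w 0.247
shift [-0.009  0.051  0.001] turn [ 0.001  0.    -0.   ]
```

View pics/s9zz.png

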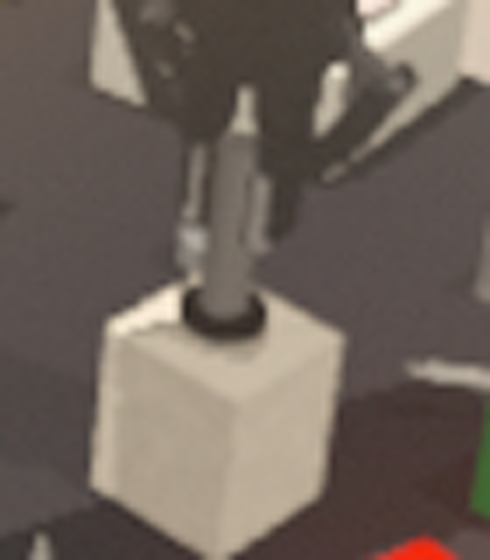

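The stem is in the hole, flange at crop (224,312), about 5 mm above the block. Lower 5 mm, then release slowly.

Emit:
servo_tool --moves '[{"dx": 0,"dy": 0.02,"dz": 0,"wx": 0,"wy": 0,"wz": 0,"jaw": 0},{"dx": 0,"dy": 0.035,"dz": 0,"wx": 0,"wy": 0,"wz": 0,"jaw": 0},{"dx": 0,"dy": 0.048,"dz": 0,"wx": 0,"wy": 0,"wz": 0,"jaw": 0},{"dx": 0,"dy": 0.048,"dz": 0,"wx": 0,"wy": 0,"wz": 0,"jaw": 0},{"dx": 0,"dy": 0.048,"dz": 0,"wx": 0,"wy": 0,"wz": 0,"jaw": 0.35},{"dx": 0,"dy": 0.048,"dz": 0,"wx": 0,"wy": 0,"wz": 0,"jaw": 0.6},{"dx": 0,"dy": 0.048,"dz": 0,"wx": 0,"wy": 0,"wz": 0,"jaw": 1},{"dx": 0,"dy": 0.048,"dz": 0,"wx": 0,"wy": 0,"wz": 0,"jaw": 1}]'

```text
time_s: 16.7
position: [0.5463, -0.3346, 0.2029]
tool_rot: [-1.209, 1.209, -1.209]
contact_force: [0.1, -0.6, -0.2]
width: 0.842
```

```bash
python3 -c "
from h import *
from rig import *
plan([.5460,-.3335,.24],-np.pi/2)
im=grab_frame('side')['image']; cv2.imwrite('pics/side10.png',im)
cv2.imwrite('pics/s10zz.png',cv2.resize(im[205:285,325:395],None,fx=7,fy=7,interpolation=cv2.INTER_CUBIC))
"
```

```text
t 16.7 grip [ 0.5463 -0.3347  0.149 ] F [ 0.1 -0.6 -0.2] w 0.842
shift [-0.011 -0.91  -0.003] turn [-0.  0.  0.]
```

View pics/s10zz.png

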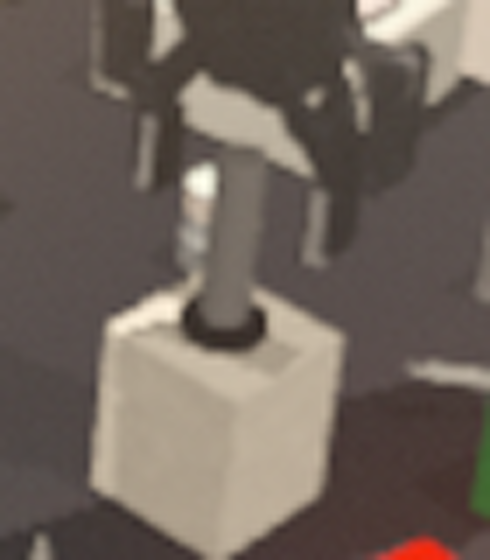

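Emit:
servo_tool --moves '[{"dx": 0,"dy": -0.08,"dz": 0,"wx": 0,"wy": 0,"wz": 0,"jaw": 1},{"dx": 0,"dy": -0.22,"dz": 0,"wx": 0,"wy": 0,"wz": 0,"jaw": 1},{"dx": 0,"dy": -0.38,"dz": 0,"wx": 0,"wy": 0,"wz": 0,"jaw": 1},{"dx": 0,"dy": -0.54,"dz": 0,"wx": 0,"wy": 0,"wz": 0,"jaw": 1},{"dx": -0.05,"dy": -0.7,"dz": -0.02,"wx": 0,"wy": 0,"wz": 0,"jaw": 1},{"dx": -0.15,"dy": -0.85,"dz": -0.04,"wx": 0,"wy": 0,"wz": 0,"jaw": 1},{"dx": -0.28,"dy": -0.95,"dz": -0.07,"wx": 0,"wy": 0,"wz": 0,"jaw": 1},{"dx": -0.42,"dy": -1,"dz": -0.1,"wx": 0,"wy": 0,"wz": 0,"jaw": 1}]'

```text
time_s: 17.55
position: [0.5363, -0.2911, 0.3043]
tool_rot: [-1.209, 1.207, -1.21]
contact_force: [0.1, 0.4, -0.8]
width: 1.0
```

Emit:
servo_tool --moves '[{"dx": -0.13,"dy": 0,"dz": -0.03,"wx": 0,"wy": -0.04,"wz": 0,"jaw": 1},{"dx": -0.26,"dy": 0,"dz": -0.06,"wx": 0,"wy": -0.09,"wz": 0,"jaw": 1},{"dx": -0.39,"dy": 0,"dz": -0.09,"wx": 0,"wy": -0.14,"wz": 0,"jaw": 1},{"dx": -0.52,"dy": 0,"dz": -0.12,"wx": 0,"wy": -0.19,"wz": 0,"jaw": 1},{"dx": -0.65,"dy": 0,"dz": -0.15,"wx": 0,"wy": -0.24,"wz": 0,"jaw": 1},{"dx": -0.78,"dy": 0,"dz": -0.18,"wx": 0,"wy": -0.29,"wz": 0,"jaw": 1},{"dx": -0.9,"dy": 0,"dz": -0.21,"wx": 0,"wy": -0.34,"wz": 0,"jaw": 1},{"dx": -1,"dy": 0,"dz": -0.23,"wx": 0,"wy": -0.4,"wz": 0,"jaw": 1}]'

```text
time_s: 18.35
position: [0.5124, -0.1903, 0.3024]
tool_rot: [-1.445, 0.732, -0.73]
contact_force: [-0.2, -0.7, 0.2]
width: 0.998
```

```bash
python3 -c "
from h import *
from rig import *
plan([.4655,.0229,.24],.0753); print(observe()['q'])"
```

```text
t 18.35 grip [ 0.5123 -0.1903  0.2485] F [-0.2 -0.7  0.2] w 0.998
shift [-1.995  0.087  0.886] turn [ 0.    -0.644 -0.001]
[ 0.54836329  0.2825172  -0.32932716  1.82692623  0.10396337  1.05032351
 -0.75732944]
```

Emit:
servo_tool --moves '[{"dx": -0.13,"dy": 0,"dz": 0.05,"wx": 0,"wy": -0.05,"wz": 0,"jaw": 1},{"dx": -0.26,"dy": 0,"dz": 0.1,"wx": 0,"wy": -0.12,"wz": 0,"jaw": 1},{"dx": -0.39,"dy": 0,"dz": 0.15,"wx": 0,"wy": -0.2,"wz": 0,"jaw": 1},{"dx": -0.52,"dy": 0,"dz": 0.2,"wx": 0,"wy": -0.28,"wz": 0,"jaw": 1},{"dx": -0.65,"dy": 0,"dz": 0.26,"wx": 0,"wy": -0.36,"wz": 0,"jaw": 1},{"dx": -0.78,"dy": 0,"dz": 0.32,"wx": 0,"wy": -0.44,"wz": 0,"jaw": 1},{"dx": -0.9,"dy": 0,"dz": 0.38,"wx": 0,"wy": -0.52,"wz": 0,"jaw": 1},{"dx": -1,"dy": 0,"dz": 0.44,"wx": 0,"wy": -0.6,"wz": 0,"jaw": 1}]'

```text
time_s: 19.15
position: [0.4888, -0.0839, 0.3024]
tool_rot: [-1.571, -0.005, 0.007]
contact_force: [-0.3, -0.3, -0.2]
width: 1.0
```

```bash
python3 -c "
from h import *
from rig import *
plan([.4655,.0229,.22],.0753); print(observe()['q'])"
```

```text
t 19.15 grip [ 0.4887 -0.0839  0.2485] F [-0.3 -0.3 -0.2] w 1.0
shift [-0.225  0.285  1.069] turn [ 0.    -0.043 -0.001]
[ 0.55332112  0.22202646 -0.54153582  1.92542153  0.13311131  1.03033608
 -0.03884247]
```

Emit:
servo_tool --moves '[{"dx": -0.03,"dy": 0,"dz": 0.13,"wx": 0,"wy": -0.01,"wz": 0,"jaw": 1},{"dx": -0.06,"dy": 0,"dz": 0.26,"wx": 0,"wy": -0.02,"wz": 0,"jaw": 1},{"dx": -0.09,"dy": 0,"dz": 0.4,"wx": 0,"wy": -0.03,"wz": 0,"jaw": 1},{"dx": -0.12,"dy": 0,"dz": 0.54,"wx": 0,"wy": -0.043,"wz": 0,"jaw": 1},{"dx": -0.15,"dy": 0,"dz": 0.68,"wx": 0,"wy": -0.043,"wz": 0,"jaw": 1},{"dx": -0.18,"dy": 0,"dz": 0.82,"wx": 0,"wy": -0.043,"wz": 0,"jaw": 1},{"dx": -0.21,"dy": 0.1,"dz": 0.93,"wx": 0,"wy": -0.043,"wz": 0,"jaw": 1},{"dx": -0.225,"dy": 0.2,"dz": 1,"wx": 0,"wy": -0.043,"wz": 0,"jaw": 1}]'

```text
time_s: 19.95
position: [0.4672, 0.0157, 0.2826]
tool_rot: [-1.57, -0.055, 0.053]
contact_force: [0.4, -0.1, -0.5]
width: 0.997
```

```bash
python3 -c "
from h import *
from rig import *
im=grab_frame('side')['image']; cv2.imwrite('pics/side11.png',im)
cv2.imwrite('pics/s11zz.png',cv2.resize(im[120:250,195:335],None,fx=5,fy=5,interpolation=cv2.INTER_CUBIC))
im=grab_frame('top')['image']; cv2.imwrite('pics/top11.png',im)
plan([.4655,.0229,.1445],.0753)
"
```

```text
t 20.05 grip [0.4662 0.0152 0.2275] F [ 0.2 -0.3  0.4] w 1.001
shift [-0.001  0.83   0.077] turn [-0.    -0.003 -0.002]
```

View pics/s11zz.png

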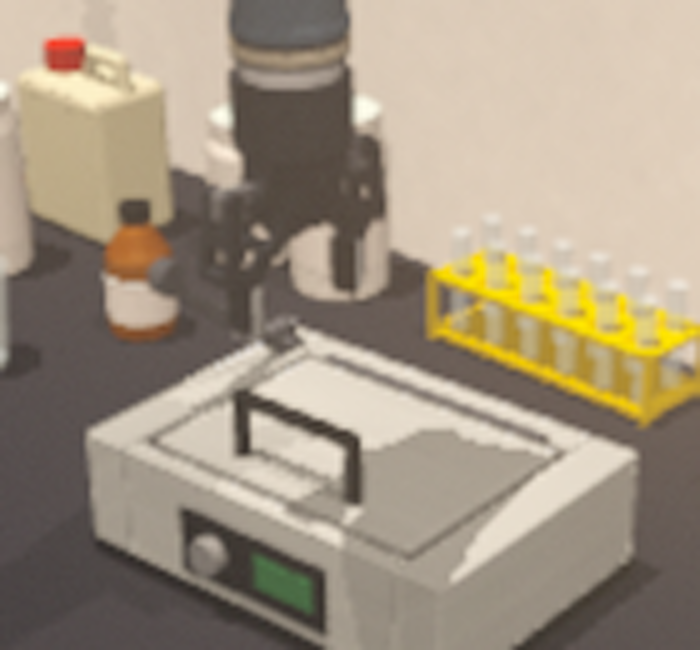

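View pics/top11.png

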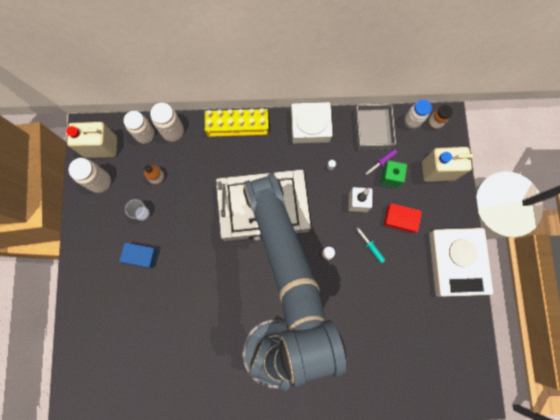

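Emit:
servo_tool --moves '[{"dx": 0,"dy": 0.06,"dz": 0.03,"wx": 0,"wy": 0,"wz": 0,"jaw": 1},{"dx": 0,"dy": 0.18,"dz": 0.06,"wx": 0,"wy": 0,"wz": 0,"jaw": 1},{"dx": 0,"dy": 0.32,"dz": 0.077,"wx": 0,"wy": 0,"wz": 0,"jaw": 0.8},{"dx": 0,"dy": 0.46,"dz": 0.077,"wx": 0,"wy": 0,"wz": 0,"jaw": 0.7},{"dx": 0,"dy": 0.6,"dz": 0.077,"wx": 0,"wy": 0,"wz": 0,"jaw": 0.6},{"dx": 0,"dy": 0.72,"dz": 0.077,"wx": 0,"wy": 0,"wz": 0,"jaw": 0.6},{"dx": 0,"dy": 0.8,"dz": 0.077,"wx": 0,"wy": 0,"wz": 0,"jaw": 0.6},{"dx": 0,"dy": 0.83,"dz": 0.077,"wx": 0,"wy": 0,"wz": 0,"jaw": 0.6}]'

```text
time_s: 20.85
position: [0.4666, 0.0217, 0.1987]
tool_rot: [-1.57, -0.052, 0.054]
contact_force: [0.2, 0.2, 0.4]
width: 0.602
```

```bash
python3 -c "
from h import *
from rig import *
im=grab_frame('side')['image']; cv2.imwrite('pics/side12.png',im)
cv2.imwrite('pics/s12zz.png',cv2.resize(im[150:240,205:305],None,fx=7,fy=7,interpolation=cv2.INTER_CUBIC))
plan([.4655,.0229,.1445],.0753)
"
```

```text
t 20.9 grip [0.4666 0.0218 0.1449] F [-0.3  0.  -0.4] w 0.6
shift [-0.011  0.004  0.012] turn [-0.    -0.005 -0.001]
```

View pics/s12zz.png

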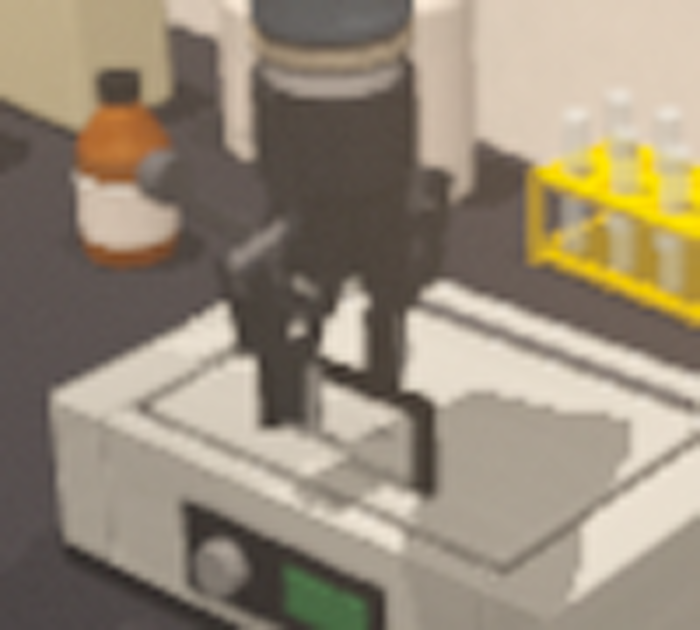

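Emit:
servo_tool --moves '[{"dx": 0,"dy": 0,"dz": 0,"wx": 0,"wy": 0,"wz": 0,"jaw": 0.5},{"dx": 0,"dy": 0,"dz": 0,"wx": 0,"wy": 0,"wz": 0,"jaw": 0.4},{"dx": 0,"dy": 0,"dz": 0,"wx": 0,"wy": 0,"wz": 0,"jaw": 0.3},{"dx": 0,"dy": 0,"dz": 0,"wx": 0,"wy": 0,"wz": 0,"jaw": 0.2},{"dx": 0,"dy": 0,"dz": 0,"wx": 0,"wy": 0,"wz": 0,"jaw": 0.1},{"dx": 0,"dy": 0,"dz": 0,"wx": 0,"wy": 0,"wz": 0,"jaw": 0},{"dx": 0,"dy": 0,"dz": 0,"wx": 0,"wy": 0,"wz": 0,"jaw": 0},{"dx": 0,"dy": 0,"dz": 0,"wx": 0,"wy": 0,"wz": 0,"jaw": 0}]' --grip_force 40

```text
time_s: 21.7
position: [0.4669, 0.0218, 0.2001]
tool_rot: [-1.571, -0.053, 0.053]
contact_force: [-2.6, -0.6, 5.2]
width: 0.124
```

```bash
python3 -c "
from h import *
from rig import *
plan([.4655,.0229,.1445],.0753); print(observe()['torque'],observe()['q'])
"
```

```text
t 21.7 grip [0.4669 0.0218 0.1462] F [-2.6 -0.6  5.2] w 0.124
shift [-0.013  0.017  0.012] turn [ 0.    -0.005  0.   ]
[-0.05539909  0.44947432  0.09770905] [ 0.35868132  0.32129118 -0.58656782  2.09305921  0.24838849  0.79374268
 -0.31193406]
```

```bash
cat >> h.py <<'E'
def arc(phi,n=8,v=(-.145,.0993)):
    for k in range(1,n+1):
        a=phi*k/n; c,s=np.cos(a),np.sin(a)
        print("dx %.3f dy %.3f wz %.4f"%((c*v[0]+s*v[1]-v[0])*10,-(-s*v[0]+c*v[1]-v[1])*10,a/(np.pi/2)))
E
python3 -c "
from h import *
arc(.08);print();arc(.16)"
```

```text
dx 0.010 dy -0.014 wz 0.0064
dx 0.020 dy -0.029 wz 0.0127
dx 0.030 dy -0.043 wz 0.0191
dx 0.041 dy -0.057 wz 0.0255
dx 0.051 dy -0.071 wz 0.0318
dx 0.062 dy -0.085 wz 0.0382
dx 0.073 dy -0.099 wz 0.0446
dx 0.084 dy -0.113 wz 0.0509

dx 0.020 dy -0.029 wz 0.0127
dx 0.041 dy -0.057 wz 0.0255
dx 0.062 dy -0.085 wz 0.0382
dx 0.084 dy -0.113 wz 0.0509
dx 0.106 dy -0.140 wz 0.0637
dx 0.129 dy -0.166 wz 0.0764
dx 0.153 dy -0.193 wz 0.0891
dx 0.177 dy -0.218 wz 0.1019
```

First a small lift (0.08 rad), then check the force.

Emit:
servo_tool --moves '[{"dx": 0.01,"dy": -0.014,"dz": 0,"wx": 0,"wy": 0,"wz": 0.0064,"jaw": 0},{"dx": 0.02,"dy": -0.029,"dz": 0,"wx": 0,"wy": 0,"wz": 0.0127,"jaw": 0},{"dx": 0.03,"dy": -0.043,"dz": 0,"wx": 0,"wy": 0,"wz": 0.0191,"jaw": 0},{"dx": 0.041,"dy": -0.057,"dz": 0,"wx": 0,"wy": 0,"wz": 0.0255,"jaw": 0},{"dx": 0.051,"dy": -0.071,"dz": 0,"wx": 0,"wy": 0,"wz": 0.0318,"jaw": 0},{"dx": 0.062,"dy": -0.085,"dz": 0,"wx": 0,"wy": 0,"wz": 0.0382,"jaw": 0},{"dx": 0.073,"dy": -0.099,"dz": 0,"wx": 0,"wy": 0,"wz": 0.0446,"jaw": 0},{"dx": 0.084,"dy": -0.113,"dz": 0,"wx": 0,"wy": 0,"wz": 0.0509,"jaw": 0}]'

```text
time_s: 22.5
position: [0.4753, 0.0224, 0.211]
tool_rot: [-1.572, 0.01, 0.117]
contact_force: [-0.1, -0.2, -4.9]
width: 0.126
```

```bash
cat >> h.py <<'E'
def st():
    from rig import observe
    o=observe(); M=R.from_rotvec(o["tool_rot"]).as_matrix(); p=np.array(o["position"]); g=p+M[:,1]*.0539
    e=np.array([np.cos(.0753),np.sin(.0753)])
    print("t",o["time_s"],"grip",g.round(4),"tilt",round(float(np.arctan2(-(M[:2,1]@e),-M[2,1])),4),"F",np.round(o["contact_force"],1),"T",np.round(o["torque"],2),"w",round(o["width"],3),"q",np.round(o["q"],2))
    # lid angle from bar: hinge
    hx=np.array([.4667,.0218])+.145*e; d=(g[:2]-hx)@e; z=g[2]-.1
    print("r",round(float(np.hypot(d,z)),4),"(0.1518) theta",round(float(np.arctan2(z,-d)-np.arctan2(45,145)),4))
E
python3 -c "
from h import *
st()"
```

```text
t 22.5 grip [0.4709 0.0221 0.1573] tilt 0.0811 F [-0.1 -0.2 -4.9] T [ 0.11 -0.13  0.09] w 0.126 q [ 0.35  0.35 -0.59  2.03  0.23  0.92 -0.29]
r 0.152 (0.1518) theta 0.0858
```

Emit:
servo_tool --moves '[{"dx": 0.02,"dy": -0.029,"dz": 0,"wx": 0,"wy": 0,"wz": 0.0127,"jaw": 0},{"dx": 0.041,"dy": -0.057,"dz": 0,"wx": 0,"wy": 0,"wz": 0.0255,"jaw": 0},{"dx": 0.062,"dy": -0.085,"dz": 0,"wx": 0,"wy": 0,"wz": 0.0382,"jaw": 0},{"dx": 0.084,"dy": -0.113,"dz": 0,"wx": 0,"wy": 0,"wz": 0.0509,"jaw": 0},{"dx": 0.106,"dy": -0.14,"dz": 0,"wx": 0,"wy": 0,"wz": 0.0637,"jaw": 0},{"dx": 0.129,"dy": -0.166,"dz": 0,"wx": 0,"wy": 0,"wz": 0.0764,"jaw": 0},{"dx": 0.153,"dy": -0.193,"dz": 0,"wx": 0,"wy": 0,"wz": 0.0891,"jaw": 0},{"dx": 0.177,"dy": -0.218,"dz": 0,"wx": 0,"wy": 0,"wz": 0.1019,"jaw": 0}]'

```text
time_s: 23.3
position: [0.4947, 0.0238, 0.2315]
tool_rot: [-1.57, 0.137, 0.243]
contact_force: [-1.9, 0.2, -3.1]
width: 0.122
```

```bash
python3 -c "
from h import *
st()"
```

```text
t 23.3 grip [0.4818 0.0229 0.1792] tilt 0.242 F [-1.9  0.2 -3.1] T [ 0.17 -0.13  0.04] w 0.122 q [ 0.33  0.42 -0.58  1.89  0.2   1.15 -0.28]
r 0.152 (0.1518) theta 0.2467
```

Emit:
servo_tool --moves '[{"dx": 0.02,"dy": -0.029,"dz": 0,"wx": 0,"wy": 0,"wz": 0.0127,"jaw": 0},{"dx": 0.041,"dy": -0.057,"dz": 0,"wx": 0,"wy": 0,"wz": 0.0255,"jaw": 0},{"dx": 0.062,"dy": -0.085,"dz": 0,"wx": 0,"wy": 0,"wz": 0.0382,"jaw": 0},{"dx": 0.084,"dy": -0.113,"dz": 0,"wx": 0,"wy": 0,"wz": 0.0509,"jaw": 0},{"dx": 0.106,"dy": -0.14,"dz": 0,"wx": 0,"wy": 0,"wz": 0.0637,"jaw": 0},{"dx": 0.129,"dy": -0.166,"dz": 0,"wx": 0,"wy": 0,"wz": 0.0764,"jaw": 0},{"dx": 0.153,"dy": -0.193,"dz": 0,"wx": 0,"wy": 0,"wz": 0.0891,"jaw": 0},{"dx": 0.177,"dy": -0.218,"dz": 0,"wx": 0,"wy": 0,"wz": 0.1019,"jaw": 0}]'

```text
time_s: 24.1
position: [0.5171, 0.0254, 0.2485]
tool_rot: [-1.561, 0.263, 0.368]
contact_force: [-3.3, 1.1, -2.1]
width: 0.119
```

```bash
python3 -c "
from h import *
st()"
```

```text
t 24.1 grip [0.4961 0.024  0.1989] tilt 0.4019 F [-3.3  1.1 -2.1] T [ 0.29 -0.09 -0.1 ] w 0.119 q [ 0.29  0.5  -0.57  1.75  0.18  1.37 -0.27]
r 0.1521 (0.1518) theta 0.4071
```

Emit:
servo_tool --moves '[{"dx": 0.02,"dy": -0.029,"dz": 0,"wx": 0,"wy": 0,"wz": 0.0127,"jaw": 0},{"dx": 0.041,"dy": -0.057,"dz": 0,"wx": 0,"wy": 0,"wz": 0.0255,"jaw": 0},{"dx": 0.062,"dy": -0.085,"dz": 0,"wx": 0,"wy": 0,"wz": 0.0382,"jaw": 0},{"dx": 0.084,"dy": -0.113,"dz": 0,"wx": 0,"wy": 0,"wz": 0.0509,"jaw": 0},{"dx": 0.106,"dy": -0.14,"dz": 0,"wx": 0,"wy": 0,"wz": 0.0637,"jaw": 0},{"dx": 0.129,"dy": -0.166,"dz": 0,"wx": 0,"wy": 0,"wz": 0.0764,"jaw": 0},{"dx": 0.153,"dy": -0.193,"dz": 0,"wx": 0,"wy": 0,"wz": 0.0891,"jaw": 0},{"dx": 0.177,"dy": -0.218,"dz": 0,"wx": 0,"wy": 0,"wz": 0.1019,"jaw": 0}]'

```text
time_s: 24.9
position: [0.5419, 0.0272, 0.2617]
tool_rot: [-1.544, 0.389, 0.493]
contact_force: [-3.8, 4.0, -0.6]
width: 0.124
```

```bash
python3 -c "
from h import *
from rig import *
im=grab_frame('side')['image']; cv2.imwrite('pics/side13.png',im)
cv2.imwrite('pics/s13zz.png',cv2.resize(im[140:240,205:305],None,fx=6,fy=6,interpolation=cv2.INTER_CUBIC))
im=grab_frame('top')['image']; cv2.imwrite('pics/top13.png',im)
cv2.imwrite('pics/t13zz.png',cv2.resize(im[165:245,208:318],None,fx=7,fy=7,interpolation=cv2.INTER_CUBIC))
st()"
```

```text
t 25.0 grip [0.5133 0.0253 0.216 ] tilt 0.5623 F [-4.1  1.6 -0.1] T [ 0.48  0.18 -0.24] w 0.127 q [ 0.26  0.59 -0.55  1.61  0.17  1.58 -0.28]
r 0.1521 (0.1518) theta 0.5671
```

View pics/s13zz.png

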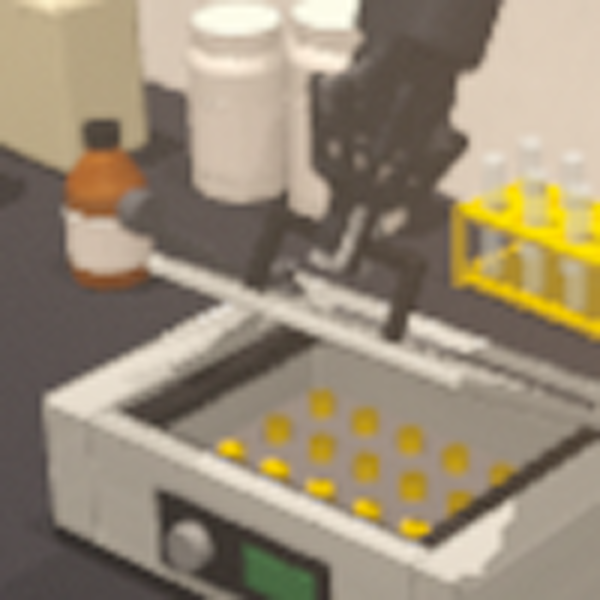

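View pics/t13zz.png

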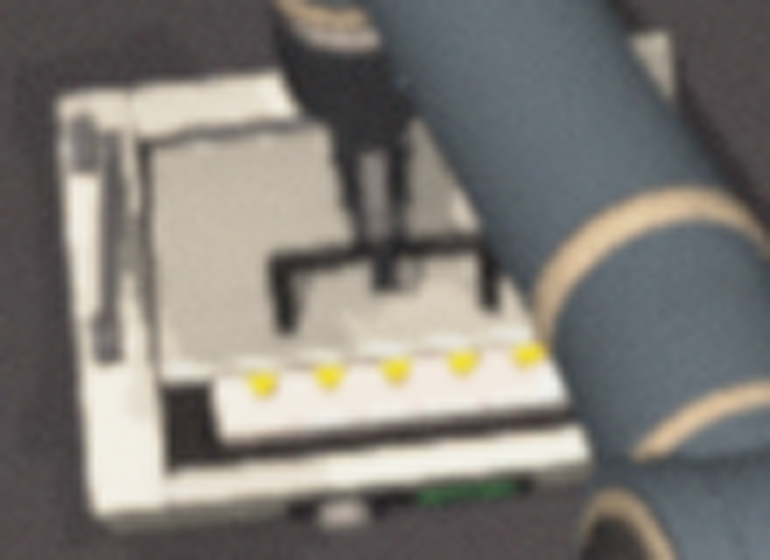

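```bash
python3 -c "
from h import *
a=cv2.imread('pics/side13.png'); b=cv2.imread('pics/side11.png')
def z(im): 
    im=np.clip(im[160:200,215:265].astype(float)*1.6,0,255).astype('uint8'); return cv2.resize(im,None,fx=8,fy=8,interpolation=cv2.INTER_CUBIC)
cv2.imwrite('pics/dz.png',np.hstack([z(b),z(a)]))
t=cv2.imread('pics/top13.png')[180:230,212:252]; t0=cv2.imread('pics/top0.png')[180:230,212:252]
cv2.imwrite('pics/tz.png',np.hstack([cv2.resize(x,None,fx=10,fy=10,interpolation=cv2.INTER_CUBIC) for x in (t0,t)]))
"
```

```text
(no output)
```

View pics/dz.png

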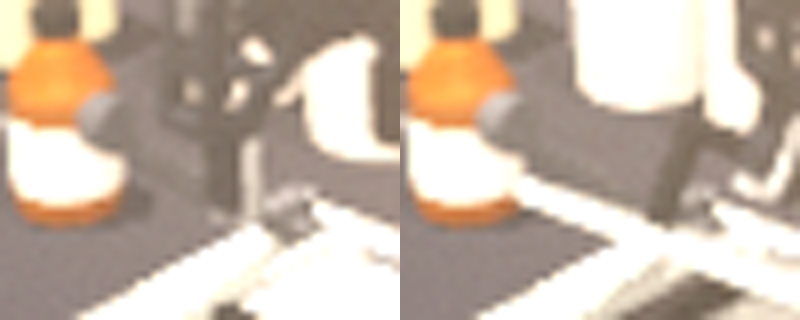

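View pics/tz.png

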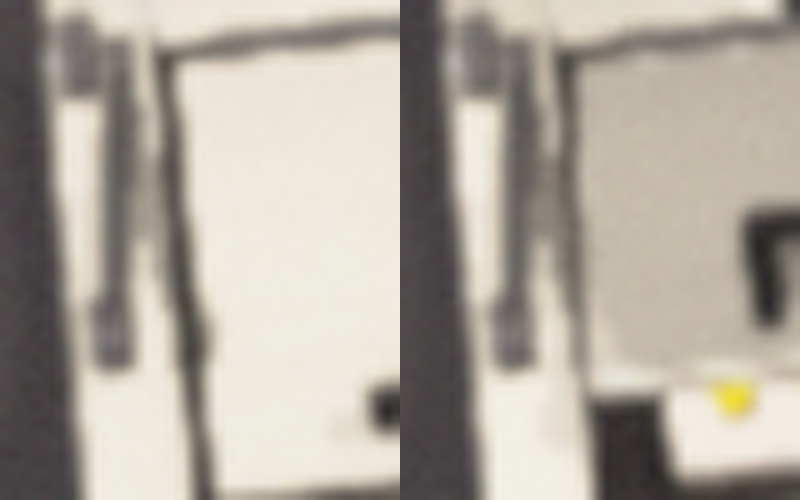

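```bash
python3 -c "
from h import *
q=np.load('bath.npy')
def pt(a,y,dz=q[3],n=0): return body(q,(81-160*np.cos(a)+n*np.sin(a),y,100+160*np.sin(a)+n*np.cos(a)))+[0,0,dz]
for dz in (q[3],0):
  print('lid .567',proj('side',pt(.567,114,dz)),'obs 229.8 181.3',proj('top',pt(.567,114,dz)),'obs 230.05 216.35')
  for a in (.60,.64,.66,.68,.70,.72,.74): print(a,proj('side',pt(a,135,dz)),'obs 227.6 174.25',proj('top',pt(a,135,dz)),'obs 222.85 213.05')
"
```

```text
lid .567 [[230.60503705 182.06651665]] obs 229.8 181.3 [[229.92656139 216.78272413]] obs 230.05 216.35
0.6 [[226.81186711 178.98917582]] obs 227.6 174.25 [[223.51022816 216.35973675]] obs 222.85 213.05
0.64 [[227.48235573 177.26616759]] obs 227.6 174.25 [[223.23611684 214.99121293]] obs 222.85 213.05
0.66 [[227.83471004 176.41225444]] obs 227.6 174.25 [[223.09847558 214.28455652]] obs 222.85 213.05
0.68 [[228.1982277  175.56399381]] obs 227.6 174.25 [[222.96053349 213.56335138]] obs 222.85 213.05
0.7 [[228.57271735 174.72182504]] obs 227.6 174.25 [[222.82235866 212.82789736]] obs 222.85 213.05
0.72 [[228.9579807  173.88618332]] obs 227.6 174.25 [[222.68401988 212.07850551]] obs 222.85 213.05
0.74 [[229.35381275 173.05749936]] obs 227.6 174.25 [[222.54558656 211.31549797]] obs 222.85 213.05
lid .567 [[230.57586783 181.64176114]] obs 229.8 181.3 [[229.87801951 216.69452501]] obs 230.05 216.35
0.6 [[226.78069148 178.56614514]] obs 227.6 174.25 [[223.45451076 216.27081133]] obs 222.85 213.05
0.64 [[227.4515764  176.84209473]] obs 227.6 174.25 [[223.17992856 214.90051266]] obs 222.85 213.05
0.66 [[227.80414086 175.98769037]] obs 227.6 174.25 [[223.04205293 214.19294465]] obs 222.85 213.05
0.68 [[228.16787648 175.13895887]] obs 227.6 174.25 [[222.90387736 213.4708123 ]] obs 222.85 213.05
0.7 [[228.54259176 174.29633986]] obs 227.6 174.25 [[222.76547007 212.73441588]] obs 222.85 213.05
0.72 [[228.92808827 173.46026883]] obs 227.6 174.25 [[222.6269     211.98406686]] obs 222.85 213.05
0.74 [[229.32416086 172.63117676]] obs 227.6 174.25 [[222.48823669 211.22008785]] obs 222.85 213.05
```

```bash
python3 -c "
from h import *
q=np.load('bath.npy')
out=[]
for f in ('side0','side5'):
    im=cv2.imread('pics/%s.png'%f)[165:200,220:265].astype(float)
    im=np.clip((im-40)*2.6,0,255).astype('uint8')
    im=cv2.resize(im,None,fx=16,fy=16,interpolation=cv2.INTER_CUBIC)
    out.append(im)
o=cv2.resize(out[1],None,fx=1,fy=1)
cv2.imwrite('pics/bar.png',out[1]); cv2.imwrite('pics/bar0.png',out[0])
"
```

```text
(no output)
```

View pics/bar.png

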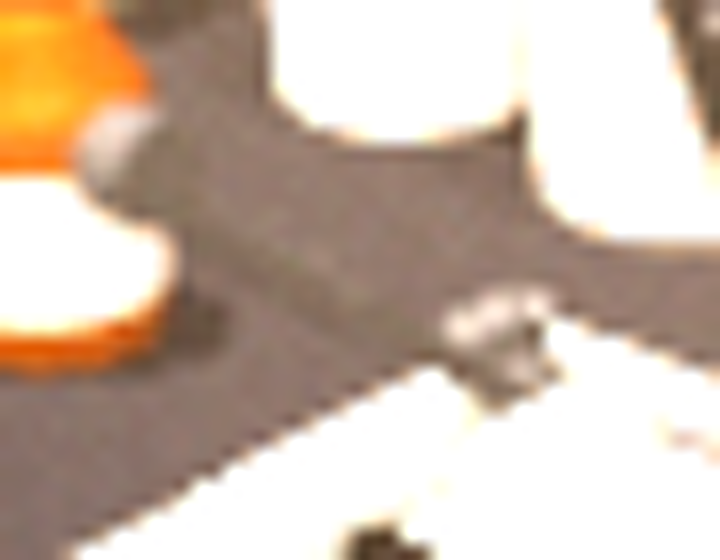

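```bash
python3 -c "
from h import *
q=np.load('bath.npy')
def pt(l,a,n,y=135): return body(q,(81-l*np.cos(a)+n*np.sin(a),y,100+l*np.sin(a)+n*np.cos(a)))+[0,0,q[3]]
for a,n in ((.69,0),(.721,-5),(.66,5)):
  P=np.array([(proj('side',pt(l,a,n))[0]+[-.8,-.6]-[220,165]+.5)*16-.5 for l in (160,120,80,40,10,0)])
  print(a,n,P.round(0).tolist())
g=cv2.cvtColor(cv2.imread('pics/side5.png'),cv2.COLOR_BGR2GRAY).astype(int)
g2=cv2.cvtColor(cv2.imread('pics/side3.png'),cv2.COLOR_BGR2GRAY).astype(int)
g3=cv2.cvtColor(cv2.imread('pics/side8.png'),cv2.COLOR_BGR2GRAY).astype(int)
G=((g+g2+g3)/3).round(0).astype(int)
for c in range(230,252): print(c,G[172:194,c])
"
```

```text
0.69 0 [[129.0, 160.0], [236.0, 220.0], [338.0, 277.0], [435.0, 331.0], [505.0, 370.0], [528.0, 383.0]]
0.721 -5 [[129.0, 160.0], [233.0, 225.0], [333.0, 287.0], [428.0, 345.0], [496.0, 388.0], [519.0, 402.0]]
0.66 5 [[129.0, 159.0], [238.0, 214.0], [342.0, 266.0], [441.0, 316.0], [512.0, 352.0], [536.0, 363.0]]
230 [ 95  87  88  89  89  88  88 101 119 122 113  90  77  75  74  78  85  89
  88  88  89  89]
231 [90 90 89 89 88 87 86 84 87 90 84 75 74 74 74 81 89 89 89 89 89 88]
232 [92 90 90 89 89 89 88 86 86 87 88 80 75 75 74 81 90 89 88 89 88 88]
233 [92 91 92 91 91 92 91 88 86 85 88 85 74 74 78 85 90 89 90 89 89 88]
234 [92 92 92 92 91 91 92 89 86 85 86 87 84 85 87 90 89 89 89 89 89 88]
235 [ 91  92  92  92  91  91  92  92  88  86  84  89  90  90  90  89  89  89
  90  89  89 115]
236 [ 91  92  92  92  92  91  92  92  89  88  85  87  90  90  90  89  89  89
  89  89  89 157]
237 [ 89  92  93  92  91  91  92  92  94  89  88  87  90  90  90  91  90  90
  89  89 115 176]
238 [103  93  92  91  91  91  92  92  93  92  88  87  87  91  90  90  90  89
  90  89 166 210]
239 [147  96  93  92  9
[... 511 characters left out ...]
8  87  87  91 166
 215 212 199 195]
245 [182 158  92  92  93  92  93  91  92  91  91  91  90  88  89  87 114 187
 219 204 192 169]
246 [173 143  90  91  92  92  93  92  91  92  92  92  92  92  89  87 159 212
 211 199 185 155]
247 [165 130  88  88  91  93  92  93  93  92  92  91  96 102  93  88 139 197
 210 188 163 156]
248 [159 116  89  87  89  93  93  92  93  93  91  91 113 131 109  88  92 150
 184 160 150 167]
249 [154 105  88  88  89  91  92  94  93  92  92  97 119 132 112  91  88 113
 137 141 174 187]
250 [147  90  88  88  88  89  92  92  92  92  93 112 134 120 100  95  89  92
 110 153 189 185]
251 [120  81  88  88  87  89  91  93  92  92  96 117 132 112  94 102  99  88
 109 170 193 168]
```

```bash
python3 -c "
from h import *
F=[cv2.imread('pics/side%d.png'%k)[165:205,220:265].astype(float) for k in (0,3,4,5,6,7,8,9,10)]
A=np.mean(F,0)
im=np.clip((A-60)*4.5,0,255).astype('uint8')
im=cv2.resize(im,None,fx=16,fy=14.9 and 16,interpolation=cv2.INTER_CUBIC)[:600]
q=np.load('bath.npy')
cv2.imwrite('pics/bar2.png',im)
"
```

```text
(no output)
```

View pics/bar2.png

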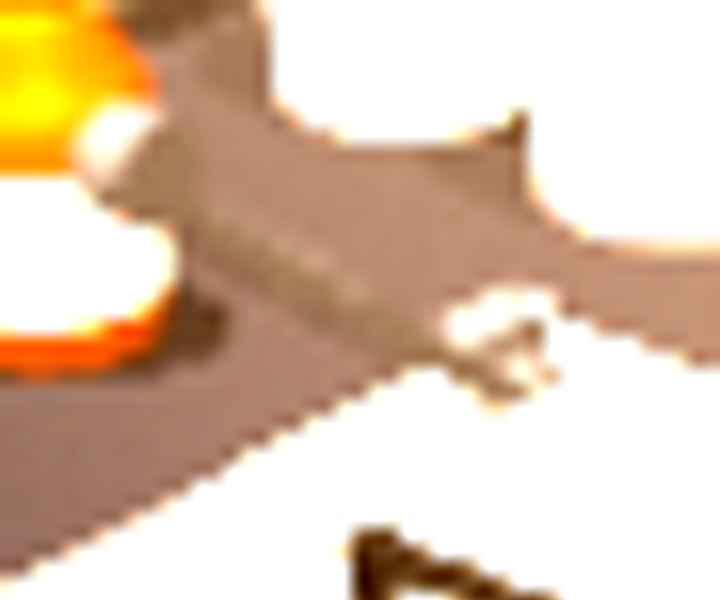

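```bash
python3 -c "
from h import *
arc(.123)"
```

```text
dx 0.015 dy -0.022 wz 0.0098
dx 0.031 dy -0.044 wz 0.0196
dx 0.047 dy -0.066 wz 0.0294
dx 0.064 dy -0.087 wz 0.0392
dx 0.081 dy -0.108 wz 0.0489
dx 0.098 dy -0.129 wz 0.0587
dx 0.115 dy -0.150 wz 0.0685
dx 0.133 dy -0.170 wz 0.0783
```

Emit:
servo_tool --moves '[{"dx": 0.015,"dy": -0.022,"dz": 0,"wx": 0,"wy": 0,"wz": 0.0098,"jaw": 0},{"dx": 0.031,"dy": -0.044,"dz": 0,"wx": 0,"wy": 0,"wz": 0.0196,"jaw": 0},{"dx": 0.047,"dy": -0.066,"dz": 0,"wx": 0,"wy": 0,"wz": 0.0294,"jaw": 0},{"dx": 0.064,"dy": -0.087,"dz": 0,"wx": 0,"wy": 0,"wz": 0.0392,"jaw": 0},{"dx": 0.081,"dy": -0.108,"dz": 0,"wx": 0,"wy": 0,"wz": 0.0489,"jaw": 0},{"dx": 0.098,"dy": -0.129,"dz": 0,"wx": 0,"wy": 0,"wz": 0.0587,"jaw": 0},{"dx": 0.115,"dy": -0.15,"dz": 0,"wx": 0,"wy": 0,"wz": 0.0685,"jaw": 0},{"dx": 0.133,"dy": -0.17,"dz": 0,"wx": 0,"wy": 0,"wz": 0.0783,"jaw": 0}]'

```text
time_s: 25.8
position: [0.5622, 0.0287, 0.2691]
tool_rot: [-1.525, 0.486, 0.589]
contact_force: [-4.7, 4.3, -1.6]
width: 0.123
```

```bash
python3 -c "
from h import *
from rig import *
S=[];T=[]
for k in range(5):
    S.append(grab_frame('side')['image'].astype(float)); T.append(grab_frame('top')['image'].astype(float))
S=np.mean(S,0);T=np.mean(T,0); np.save('S14.npy',S);np.save('T14.npy',T)
cv2.imwrite('pics/side14.png',S); cv2.imwrite('pics/top14.png',T)
z=lambda im,s:cv2.resize(np.clip(im,0,255).astype('uint8'),None,fx=s,fy=s,interpolation=cv2.INTER_CUBIC)
cv2.imwrite('pics/s14z.png',z((S[160:198,218:268]-40)*2,15)); cv2.imwrite('pics/t14z.png',z(T[180:230,212:262],11))
st()"
```

```text
t 26.3 grip [0.5281 0.0264 0.2273] tilt 0.6836 F [-4.6  3.7 -0.6] T [ 0.57 -0.12 -0.43] w 0.125 q [ 0.22  0.66 -0.53  1.5   0.16  1.73 -0.28]
r 0.1522 (0.1518) theta 0.6899[ WARN:0@5.874] global loadsave.cpp:1063 imwrite_ Unsupported depth image for selected encoder is fallbacked to CV_8U.
```

View pics/s14z.png

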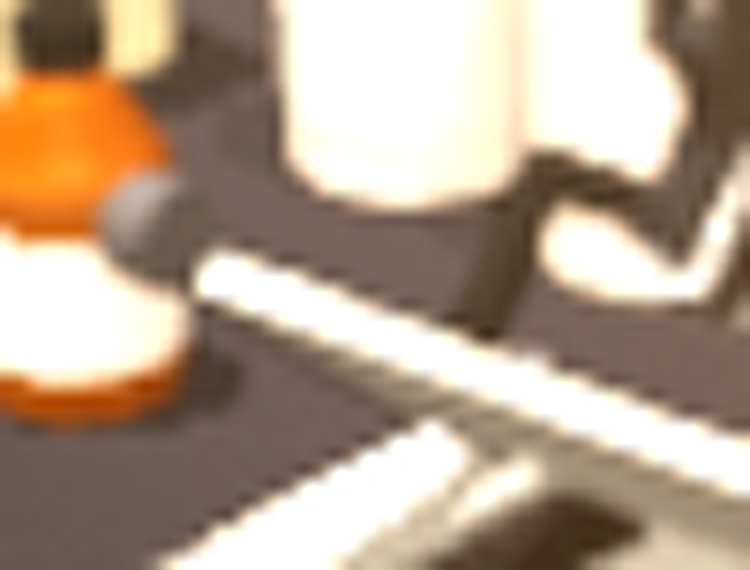

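View pics/t14z.png

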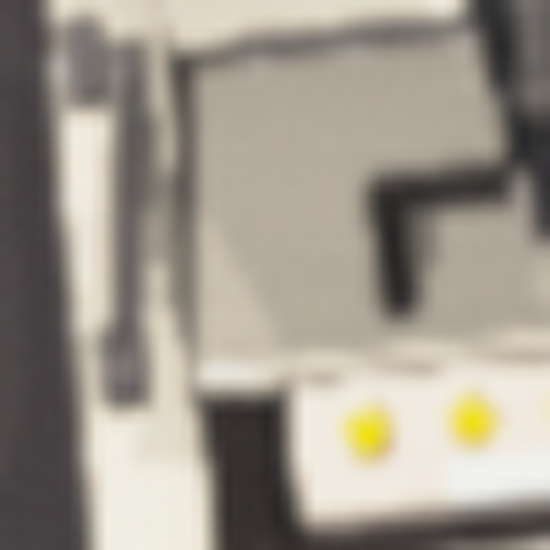

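```bash
python3 -c "
from h import *
q=np.load('bath.npy')
def pt(a,y,n=0): return body(q,(81-160*np.cos(a)+n*np.sin(a),y,100+160*np.sin(a)+n*np.cos(a)))+[0,0,q[3]]
os=np.array([-50,-24])/15; ot=np.array([125-197,368-360])/11
cs=px((205,252),15,(218,160)); ct=px((197,360),11,(212,180))
print('corner side obs',cs,proj('side',pt(.69,114)),'top',ct,proj('top',pt(.69,114)))
for a in (.65,.67,.69,.71,.73): print(a,'side',proj('side',pt(a,135))[0]-proj('side',pt(.69,114))[0],'obs',os,'top',proj('top',pt(a,135))[0]-proj('top',pt(.69,114))[0],'obs',ot)
T=np.load('T14.npy').mean(2); S=np.load('S14.npy').mean(2)
print('disc col top rows 205-220'); print(T[205:221,221:226].round(0))
print('lid edge top'); print(T[206:220,230:240].round(0))
"
```

```text
corner side obs [231.2        176.33333333] [[232.71340667 176.73955944]] top [229.45454545 212.27272727] [[229.14098517 212.53304851]]
0.65 side [-5.05628088  0.09897262] obs [-3.33333333 -1.6       ] top [-5.97364713  2.10667311] obs [-6.54545455  0.72727273]
0.67 side [-4.69832142 -0.75216943] obs [-3.33333333 -1.6       ] top [-6.11144727  1.39270556] obs [-6.54545455  0.72727273]
0.69 side [-4.32929341 -1.5974388 ] obs [-3.33333333 -1.6       ] top [-6.24951428  0.6643378 ] obs [-6.54545455  0.72727273]
0.71 side [-3.9493917  -2.43639817] obs [-3.33333333 -1.6       ] top [-6.38777973 -0.07812472] obs [-6.54545455  0.72727273]
0.73 side [-3.55881796 -3.26861456] obs [-3.33333333 -1.6       ] top [-6.5261745  -0.83436537] obs [-6.54545455  0.72727273]
disc col top rows 205-220
[[197. 141. 102. 120. 166.]
 [198. 142. 104. 121. 165.]
 [199. 142. 104. 123. 169.]
 [194. 140. 104. 129. 178.]
 [172. 125.  97. 125. 177.]
 [142. 108.  97. 119. 168.]
 [130. 105. 103. 118. 161.]
 [139. 114. 115. 119. 154.]
 [147. 122. 119. 119. 149.]
 [147. 118. 114. 114. 148.]
 [150. 111. 103. 106. 147.]

[... 196 characters left out ...]
169. 169.]
 [177. 190. 190. 190. 188. 179. 171. 169. 169. 169.]
 [178. 191. 192. 192. 191. 185. 176. 171. 168. 169.]
 [179. 191. 192. 192. 191. 188. 181. 173. 170. 169.]
 [178. 191. 191. 190. 189. 189. 183. 174. 169. 168.]
 [179. 191. 190. 188. 189. 190. 186. 179. 175. 177.]
 [187. 200. 200. 198. 197. 197. 197. 195. 195. 200.]
 [207. 221. 221. 220. 218. 214. 208. 203. 197. 202.]
 [202. 213. 213. 212. 213. 208. 197. 179. 180. 194.]
 [156. 157. 155. 156. 157. 152. 143. 135. 167. 211.]
 [108.  90.  87.  84.  87.  84.  78.  95. 164. 223.]
 [104.  60.  54.  54.  53.  50.  47.  82. 162. 225.]
 [115.  60.  52.  49.  50.  49.  45.  79. 161. 225.]
 [123.  64.  51.  52.  52.  49.  47.  75. 158. 225.]]
```

View pics/side14.png

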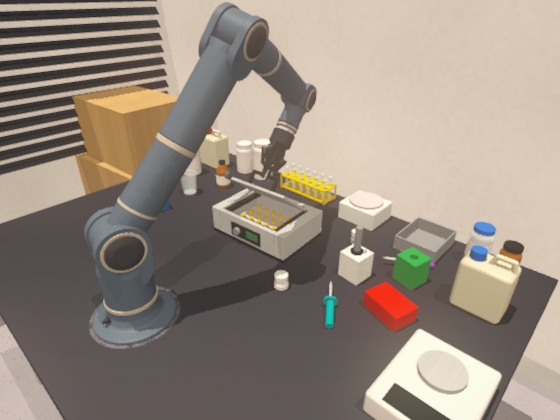

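Emit:
servo_tool --moves '[{"dx": 0,"dy": 0,"dz": 0,"wx": 0,"wy": 0,"wz": 0,"jaw": 0},{"dx": 0,"dy": 0,"dz": 0,"wx": 0,"wy": 0,"wz": 0,"jaw": 0},{"dx": 0,"dy": 0,"dz": 0,"wx": 0,"wy": 0,"wz": 0,"jaw": 0},{"dx": 0,"dy": 0,"dz": 0,"wx": 0,"wy": 0,"wz": 0,"jaw": 0},{"dx": 0,"dy": 0,"dz": 0,"wx": 0,"wy": 0,"wz": 0,"jaw": 0},{"dx": 0,"dy": 0,"dz": 0,"wx": 0,"wy": 0,"wz": 0,"jaw": 0},{"dx": 0,"dy": 0,"dz": 0,"wx": 0,"wy": 0,"wz": 0,"jaw": 0},{"dx": 0,"dy": 0,"dz": 0,"wx": 0,"wy": 0,"wz": 0,"jaw": 0}]'

```text
time_s: 27.1
position: [0.5621, 0.0287, 0.269]
tool_rot: [-1.526, 0.485, 0.588]
contact_force: [-3.9, 5.0, -0.8]
width: 0.121
```

```bash
python3 -c "
from h import *
from rig import *
st(); print(job_done())"
```

```text
t 27.1 grip [0.5282 0.0264 0.2273] tilt 0.6836 F [-3.9  5.  -0.8] T [ 0.57 -0.13 -0.47] w 0.121 q [ 0.22  0.66 -0.53  1.5   0.16  1.73 -0.28]
r 0.1521 (0.1518) theta 0.6899
the job is handed in; nothing more can be done
None
```

The job is done and handed in at 27.1 s. The tip was run along the right-hand seam, the probe is back in its rest, and the gripper is holding the lid at the mark.

- **Seam run:** I took the grey probe from the white rest. Its tip went from just before seam0 to just past seam4 at about 4 cm/s, roughly 1.5 mm above the top face. The lid stayed shut, and no contact force above the sensor noise showed.
- **Probe return:** I lowered it into the rest and let go. The last side picture shows it upright with the flange on the block.
- **Lid angle:** The arm pose gives 0.690 rad for the lid. The setting arm measured about 0.69 rad in both views, and its disc lines up with the lid's front corner in image height (rows) to within 0.1 pixel. The grip held steady at a force of about 6 N.

**Checks that disagreed**
- The side camera's columns sat about 1 pixel (2 to 3 mm) left of the robot's readings. I split the difference for the tip's sideways position, so it could be 1 to 2 mm off the seam's centre.
- The bath's front and rear gaps also measured a few mm off the expected positions along x.
- The slope I read by eye for the setting arm came out slightly steeper than at 0.69 rad, by about 0.03 rad. I trusted the disc position instead.

The turquoise and purple look-alikes, which stood on their points at the start, had toppled by my first look after moving. The arm had not been near them and no contact force showed in the readings.

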